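Pin the sagging bench magnifier level

ROBOT

A 6-joint arm with a two-finger parallel gripper is mounted at the origin on the work surface. World frame = base frame: x ahead of the robot, y to its left, z up, the work surface at z = 0. Lengths are in mm, angles in rad, forces in N, time in s.
With the tool pointing down it reaches from about 350 to 875 mm from the base axis. Payload 4.2 kg.
Tool frame: the origin (TCP) lies midway between the tips of the shut fingers; the grasp point (between the pads) lies 19 mm behind it; z points along the fingers, y is the line along which they close (so a half turn about z gives the same grasp; the last joint's range is limited). The gripper opens to 85 mm and grips with 20 to 120 N. Pads are 22 mm wide; open, the fingers measure 114 mm over their backs; the gripper's body (76 mm by 85 mm) begins 54 mm behind the grasp point. The pads swing forward as they close: fully open they stand 13 mm farther back than shut.
Start: joints at [0.259, 0.385, 0.008, 0, -1.194, -0.259], TCP at [624.979, 0.025, 231.312] pointing down, gripper open.
Joint ranges: [-3.14, 3.14], [-1.21, 2.06], [-1.07, 1.41], [-3.16, 2.05], [-2.99, -0.16], [-3.1, 3.1]. Speed limits (rad/s): [2.79, 2.79, 3.14, 3.14, 3.14, 3.14].

INTERFACE

Orientations are given as a unit quaternion [x, y, z, w].
In Python, from bench import sensors, get_image, camera_params, job_done gives the robot as it stands.
- The arm moves only by the tool servo_tool, never from a script. Its argument "motion" is a list of rows, each an object with "travel": the shift along the tool's x, y, z as a fraction of full scale, a list of three; "rot": the turn, a rotation vector about the tool's x, y, z as a fraction of full scale, a list of three; "hand": the opening, from 0 (shut) to 1 (fully open). In form: [{"travel": [x, y, z], "rot": [wx, wy, wz], "hand": hand}, ...]. A call has 1 to 10 rows; each row shifts and turns the commanded pose from where the row before left it, along the tool's axes as they then stand; what a row does not reach is not made up. Full scale, the value 1, is 25 cm for a shift and 360 degrees for a turn. A row lasts 1/12 s, in which the tool goes at most 41.7 mm and 7.16 degrees, less where a joint would pass 70% of its speed; a pose out of reach is approached as far as the arm can. A call with a number of a shift or a turn outside -1 to 1 is refused whole. A call with a gripper value outside its range is refused whole. The fingers move at their own pace and stop on an object; the grip force is fixed at half the most. Time passes only in rows, so rows that do not move let the fingers close. It gives the time, the measured TCP pose, the force, the opening and the grip force at its end, in the units of the state.
- sensors.read_state(): the state, without advancing time (a new reading comes with each control period).
- get_image(name): name is "scene" or "side" or "wrist"; returns (picture, depth): 400x640x3 uint8, red, green, blue; 400x640 float32, mm along the optical axis (not along the pixel's ray), 0 where there is no reading.
- camera_params(name): a dict with "camera_matrix" (3x3 intrinsics, pixels), "R" (3x3) and "t" (3): a world point X has camera coordinates R X + t; the wrist camera has in their place "mount" (4x4, takes a point from camera to tool coordinates, whose origin is the TCP and whose axes are the flange's). Camera axes: x right, y down, z forward; pixel columns grow to the right and rows downward; lengths in mm; the calibration is good to about 2 mm. A picture is of the moment at which its call begins: read the wrist's pose just before it. camera_params takes no time and is no camera call.
- job_done(): hands the job in; it is judged then, once.
The state is a dict: "clock": time; "joints": joint angles; "joint_vel": joint speeds; "joint_efforts": joint torques, N m; "position": TCP position; "ee_rot": TCP orientation; "contact_force": force on the tool from outside, world axes, zero at the start; "wrist_torque": the same for the moment, N m; "gripper_width": finger opening in mm; "grasp_force": force on a finger pad.
Only numpy, scipy, OpenCV 4.12 (cv2) and the standard library are available. Lean on these libraries where they do the work, as an engineer would, in place of code of your own. Each camera call takes 0.05 s, during which the arm holds its last target. There are 200 camera calls.

TASK

The bench magnifier's arm has sagged: swing it up by its wooden handle until it is level and its hole lines up with the holes in the fork. Then take the locking pin that stands handle-down in the square steel pot, lay it flat on the cork mat and let go, take it again by its red handle, and push it through fork and arm from the side with the brass ring until the handle is flush against the fork; leave the other things where they are.

Things in the scene. Friction and masses are not known exactly. Their poses are not given: they have to be found in the camera images.
- stand: fixed magnifier stand: dark base plate with two upright grey cheeks (a fork, each 12 mm thick, outer faces 50 mm apart, tops 170 mm above the table). Origin: on the table straight below the pin holes; x towards the arm's hinge, away from the lens; y out of the cheek with the brass ring; z up. Both cheeks have a round 16 mm hole along y, 150 mm up, at x = 0; the cheeks' material reaches from x = -20 to +95 mm. The base plate spans x -10 to 120, y +-55 mm, 12 mm thick.
- near_hole (a point): centre of the brass-ringed hole's mouth, on the cheek's outer face: at (0, 25, 150) mm in the stand's frame; the hole's axis is the stand's y, and the pin enters along -y. Axes as the stand.
- lens_arm (a joint): angle of the magnifier arm about a hinge along the stand's y at (70, 0, 150) mm in the stand's frame. 0 = level, its hole lined up with the fork's; negative = sagging (rad), positive = too high; range -0.5 to 0.4. The arm: steel tongue with a 16 mm hole 70 mm from the hinge, 82 mm black lens ring, wooden handle; it points to the stand's -x. Stiff hinge: it stays where it is left; about 2 N at the handle raises it, 1 N lowers it.
- lens_grip (a point): middle of the magnifier's round dark wooden handle, 18 mm thick and 75 mm long, 220 mm from the hinge along the arm; x along the handle towards the hinge, y along the hinge, z the arm's upper side. When the arm is level it is at (-150, 0, 150) mm in the stand's frame.
- pin: loose locking pin, 135 mm long, 0.15 kg: red square handle 28 x 28 x 55 mm, then an aluminium shank 14 mm thick and 80 mm long, of which the last 15 mm taper to 6 mm. Origin: centre of the handle's end face; z along the pin to the tip; x and y square to the handle's flats. It balances 41 mm from the origin, inside the handle, so it lies level on a flat of its handle, axis 14 mm above the surface, and also stands on its handle's end.
- pin_shoulder (a point): on the pin's axis where the shank leaves the handle, 55 mm from the pin's origin; axes as the pin.
- pin_tip (a point): centre of the pin's tip, 135 mm from the pin's origin; axes as the pin.
- pot: fixed square steel pot, 46 x 46 mm, 80 mm high, walls and floor 5 mm; origin under its centre. The pin stands in it handle down on the floor (4 mm play all round), the tip 140 mm above the table.
- mat: fixed cork mat 180 (x) x 200 (y) x 4 mm, a clear place to lay the pin; origin under its centre, so its top is 4 mm higher.
- beaker: loose glass beaker, 68 mm wide, 85 mm high, origin under its centre; a bystander near the pot.
- weight: loose brass weight with a knob, 52 mm wide, 55 mm high; a bystander, origin under its centre.
- brush: loose brush lying on the table; a bystander.
- spatula: loose spatula lying on the table; a bystander.
Things that resemble listed ones, but are neither listed nor needed, are in the scene too. There is more than one size of the pin; the job needs the smallest.

How it is judged (in metres and radians):
On the way, in this order (a step that is already met when the one before it is completed fails the run):
1. the magnifier's arm is brought level, its hole in line with the fork's (value of joint lens_arm between -0.06 and 0.06 rad), for 0.2 s.
2. the pin lies flat on the cork mat, let go of and still (angle between pin's own z axis and vertical between 1.4 and 1.74 rad and height (world z) of pin below 0.035 m and linear speed of pin below 0.03 m/s and contact force between pin and the fingers below 0.2 N and x of pin_shoulder in the frame of mat between -0.1 and 0.1 m and y of pin_shoulder in the frame of mat between -0.11 and 0.11 m), for 0.2 s.
3. the pin is pushed home through fork and arm (all of step 1 and distance between pin_shoulder and near_hole below 0.007 m and y of pin_shoulder in the frame of stand below 0.029 m and y of pin_tip in the frame of stand below -0.04 m and angle between the z axis of pin and the y axis of stand, either way round below 0.1 rad), for 0.2 s.
At the end, for the whole second after the job is handed in: The arm is level (within 0.06 rad) and the pin sits in the fork at rest: its shoulder within 7 mm of the brass-ringed hole's mouth and at most 4 mm off the cheek's face, its axis within 0.1 rad of the hole's, its tip at least 15 mm out of the far cheek (all of step 3 and linear speed of pin below 0.02 m/s and velocity of joint lens_arm between -0.05 and 0.05 rad/s); the robot touches nothing.
It fails at once if a bystanding thing (beaker, weight, brush or spatula) is shifted by more than 40 mm (distance of any of beaker, weight, brush, spatula from where it was at the start of the episode above 0.04 m).
It also fails if it takes over 72 s, if anything falls off the work surface, if the arm or the gripper's body presses on something with over 40 N, if the wrist force passes 120 N, or if a joint passes its speed limit or range.

## Working session

There is one attempt and no reset: what is moved stays moved. The work goes in short steps, Python scripts to look and compute and a tool call to move; the robot and the scene stay as the last step left them, time stands still between calls to the robot, and variables do not carry over. Pictures are saved under pics/ and viewed, at most 10 in all, crops included, and the job is handed in when it is done.

Besides the shell and the picture viewer there is one more tool, called after "Request:" as name(argument=value, ...) on one line, values as JSON. servo_tool: Moves the arm, as the interface text tells. Its arguments: {"type":"object","properties":{"motion":{"type":"array"}},"required":["motion"]}

```bash
mkdir -p pics; ls; python3 - <<'E'
from bench import *
import cv2,numpy as np
for n in ("scene","side"):
    im,d=get_image(n); cv2.imwrite(f"pics/{n}0.png",im[:,:,::-1]); np.savez(f"{n}0.npz",im=im,d=d)
    p=camera_params(n); print(n,p)
print(camera_params("wrist")); print(sensors.read_state())
E
```

```text
pics
scene {'camera_matrix': array([[434.90583603,   0.        , 319.15949181],
       [  0.        , 434.90583603, 199.33478597],
       [  0.        ,   0.        ,   1.        ]]), 'R': array([[-0.71042272,  0.70367304,  0.01199194],
       [ 0.42205375,  0.4396138 , -0.7928495 ],
       [-0.56317864, -0.55819706, -0.60929948]]), 't': array([ 430.6076425 , -124.62598359, 1438.48475088])}
side {'camera_matrix': array([[444.65998333,   0.        , 313.88588886],
       [  0.        , 444.65998333, 206.55060935],
       [  0.        ,   0.        ,   1.        ]]), 'R': array([[-9.07413938e-01, -4.20237879e-01, -2.63903517e-04],
       [-2.78821805e-01,  6.02525746e-01, -7.47810890e-01],
       [ 3.14417471e-01, -6.78500442e-01, -6.63911744e-01]]), 't': array([ 520.61883128,  306.34728967, 1006.80886372])}
{'camera_matrix': array([[317.0285396 ,   0.        , 323.27024336],
       [  0.        , 317.0285396 , 194.91971219],
       [  0.        ,   0.        ,   1.        ]]), 'mount': array([[-1.69112768e-04, -9.54042205e-01, -2.99672226e-01,
         7.54588900e+01],
       [ 9.9999
[... 266 characters left out ...]
 array([ 2.58599698e-01,  3.85462452e-01,  6.77655472e-03, -4.65505058e-04,
       -1.19398615e+00, -2.58595600e-01]), 'joint_vel': array([ 0.0015486 , -0.0026208 ,  0.00324067,  0.00339174,  0.00100096,
       -0.0003394 ]), 'joint_efforts': array([-2.41840362e-04, -3.93318665e+01,  1.88929778e+01,  4.19793829e+00,
       -2.58899068e-03, -3.31562532e-06]), 'position': array([6.24483322e+02, 2.70610956e-02, 2.30342331e+02]), 'ee_rot': array([-7.07047198e-01,  7.07165704e-01,  6.58539089e-04, -7.01934005e-04]), 'contact_force': array([-0.47828024,  0.27328612, -0.60050059]), 'wrist_torque': array([-0.00816271,  0.0352176 , -0.03973638]), 'grasp_force': 0.0, 'gripper_width': 85.3522712632601}
```

View pics/scene0.png

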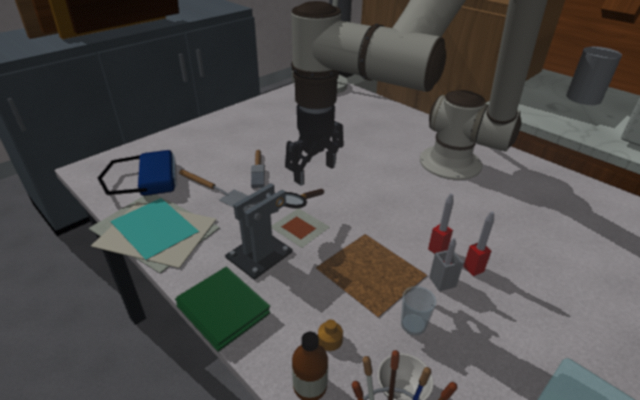

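View pics/side0.png

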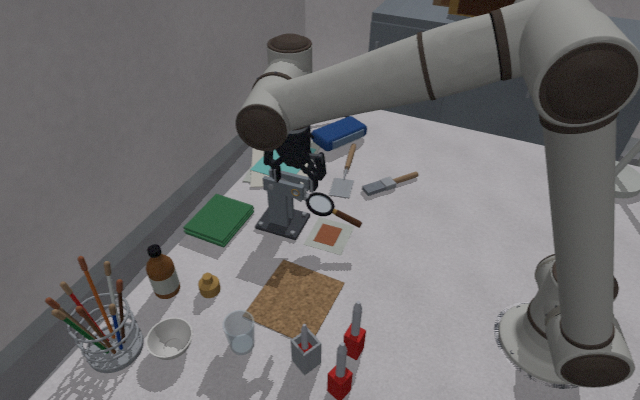

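Scene view: the red-handled pin-like things are at (441,238) free-standing, (478,257) free-standing, and (447,265) in the grey square pot. The one in the pot is the described pin; the other two are larger decoys. The stand is at (258,235) and the arm handle at (313,194). The side view has the pot at (306,350), the decoys at (355,335) and (340,375), the stand at (285,205) and the mat at (297,300).

```bash
cat > h.py <<'E'
import numpy as np,cv2
from bench import *
from scipy.spatial.transform import Rotation as Ro
def cam(n,st=None):
    p=camera_params(n);K=p["camera_matrix"]
    if n=="wrist":
        T=np.eye(4);T[:3,:3]=Ro.from_quat(st["ee_rot"]).as_matrix();T[:3,3]=st["position"]
        M=T@p["mount"];return K,M[:3,:3],M[:3,3]
    return K,p["R"].T,-p["R"].T@p["t"]
def cloud(n,d,st=None):
    K,R,c=cam(n,st);v,u=np.mgrid[:d.shape[0],:d.shape[1]]
    P=np.stack([(u-K[0,2])/K[0,0]*d,(v-K[1,2])/K[1,1]*d,d],-1)
    P=P@R.T+c;P[d<=0]=np.nan;return P
def ray(n,u,v,st=None):
    K,R,c=cam(n,st);r=R@np.array([(u-K[0,2])/K[0,0],(v-K[1,2])/K[1,1],1]);return c,r/np.linalg.norm(r)
def onplane(n,u,v,z,st=None):
    c,r=ray(n,u,v,st);return c+r*(z-c[2])/r[2]
def tri(a,b):
    (c1,r1),(c2,r2)=a,b
    s=np.linalg.lstsq(np.stack([r1,-r2],1),c2-c1,rcond=None)[0]
    p,q=c1+s[0]*r1,c2+s[1]*r2;return (p+q)/2,np.linalg.norm(p-q)
E
python3 - <<'E'
from h import *
S={}
for n in("scene","side"):
    z=np.load(n+"0.npz");im,d=z["im"],z["d"];P=cloud(n,d);S[n]=P
    hsv=cv2.cvtColor(im,cv2.COLOR_RGB2HSV)
    # mat: cork brown within region
    m=cv2.inRange(hsv,(5,80,40),(20,255,255))&((np.abs(P[...,2]-4)<15)*255).astype(np.uint8)
    nl,l,s,c=cv2.connectedComponentsWithStats(m);i=1+np.argmax(s[1:,4])
    pts=P[l==i];r=cv2.minAreaRect(pts[:,:2].astype(np.float32));print(n,"mat",r,np.median(pts[:,2]),s[i])
    # red
    m=cv2.inRange(hsv,(0,150,60),(6,255,255))|cv2.inRange(hsv,(172,150,60),(180,255,255))
    nl,l,s,c=cv2.connectedComponentsWithStats(m)
    for i in range(1,nl):
        if s[i,4]>15: print("red",c[i],s[i,4],np.nanmedian(P[l==i],0),np.nanmax(P[l==i],0))
P=S["scene"]
for n,boxes in (("scene",dict(pot=(428,235,466,292),stand=(225,180,295,275))),("side",dict(pot=(288,318,325,375),stand=(255,165,315,240)))):
    P=S[n]
    for k,(a,b,c_,d_) in boxes.items():
        Q=P[b:d_,a:c_].reshape(-1,3);Q=Q[np.isfinite(Q[:,2])]
        if k=="pot":
            for lo,hi in((70,90),(100,125),(125,160)):
                q=Q[(Q[:,2]>lo)&(Q[:,2]<hi)];print(n,k,lo,len(q),q.mean(0),cv2.minAreaRect(q[:,:2].astype(np.float32)))
        else:
            for lo,hi in((6,18),(160,180),(100,160)):
                q=Q[(Q[:,2]>lo)&(Q[:,2]<hi)];print(n,k,lo,len(q),q.mean(0),cv2.minAreaRect(q[:,:2].astype(np.float32)))
c=[]
for n,(a,b,w,h) in(("scene",(220,175,120,100)),("side",(250,160,120,90))):
    c.append(cv2.resize(np.load(n+"0.npz")["im"][b:b+h,a:a+w],(400,h*400//w),interpolation=2))
for n,(a,b,w,h) in(("scene",(415,185,90,110)),("side",(280,290,100,110))):
    c.append(cv2.resize(np.load(n+"0.npz")["im"][b:b+h,a:a+w],(240,h*240//w),interpolation=2))
A=np.zeros((600,800,3),np.uint8)
A[:c[0].shape[0],:400]=c[0];A[:c[1].shape[0],400:]=c[1];A[340:340+260,:240]=c[2][:260];A[340:,400:640]=c[3][:260]
cv2.imwrite("pics/crop1.png",A[:,:,::-1])
E
```

```text
scene mat ((567.403564453125, 134.9770965576172), (199.28236389160156, 178.74050903320312), 88.69417572021484) 3.4240025818347704 [ 317  235  109   82 4461]
red [438.28253968 239.0984127 ] 315 [403.55101398 207.8745719   50.22309815] [409.14871412 224.45111905  74.55887658]
red [476.13404255 259.52340426] 470 [395.5609512  309.38419916  46.21402324] [406.16716186 324.52253503  73.79535488]
side mat ((564.9593505859375, 132.04446411132812), (199.80384826660156, 179.29986572265625), 88.36544799804688) 3.925397694488197 [ 247  260   97   78 4473]
red [ 83.1443299  309.36082474] 97 [915.23636653 418.43624489 138.29388032] [924.97110502 459.12356322 234.69145122]
red [354.21689498 342.79908676] 438 [378.07838857 218.33538722  56.9946313 ] [403.5280746  223.16255304  76.38220772]
red [307.78947368 347.26315789] 19 [462.72494588 267.73326025  59.2436092 ] [468.73251825 280.55259571  63.05006073]
red [339.0130597 383.7630597] 536 [371.77376481 313.38599499  56.82737164] [399.81131886 323.36957258  86.24312297]
scene pot 70 291 [475.75683885 275.47231116  77.35684417] ((483.9874572753906, 280
[... 1149 characters left out ...]
036102295, 6.802789688110352), 34.212196350097656)
side pot 125 38 [469.80543994 272.70910522 132.53046683] ((470.2116394042969, 271.3569641113281), (10.429019927978516, 9.860267639160156), 65.00729370117188)
side stand 6 1118 [ 752.68475021 -145.6116074    10.98355881] ((771.4125366210938, -186.1524658203125), (171.50917053222656, 355.3674011230469), 28.651329040527344)
side stand 160 415 [696.26347124 -95.43697302 167.30765985] ((704.0399780273438, -100.05072784423828), (116.11128234863281, 58.802635192871094), 2.8697755336761475)
side stand 100 844 [685.4224014  -85.75675257 134.16257059] ((682.3441162109375, -99.19107055664062), (70.35230255126953, 160.00592041015625), 88.32093811035156)
```

View pics/crop1.png

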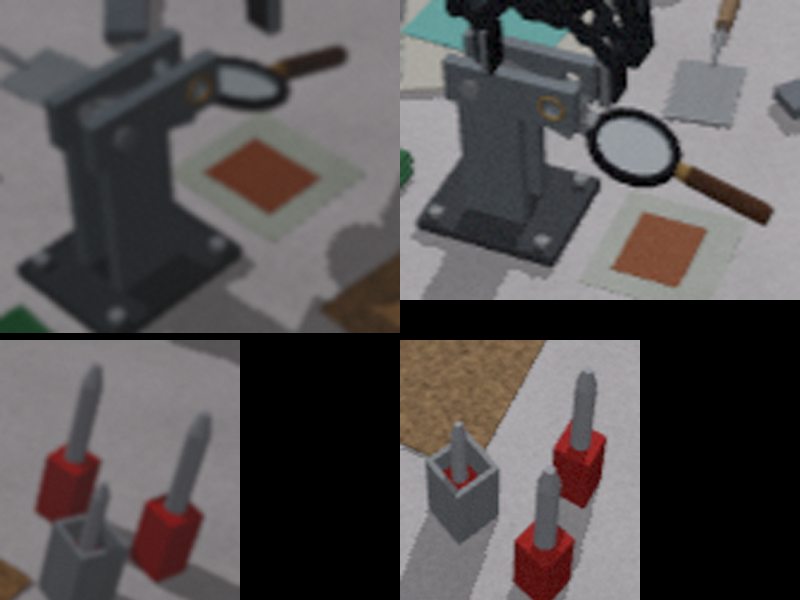

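The crop confirms the choice: a short tip stands out of the pot, and both free-standing pins are taller and thicker. The brass ring faces world +y, at scene ≈(280,202) and side ≈(295,192). The arm points to −x and sags, with its handle end at side ≈(362,224).

```bash
python3 - <<'E'
from h import *
st=sensors.read_state();im,d=get_image("wrist");np.savez("w0.npz",im=im,d=d)
cv2.imwrite("pics/w0.png",im[:,:,::-1])
ring={};ends={}
for n,(a,b,c,e),(ra,rb,rc,re) in(("scene",(296,183,330,204),(272,192,292,212)),("side",(328,203,366,230),(286,184,304,204))):
    z=np.load(n+"0.npz");I,D=z["im"],z["d"];P=cloud(n,D);hsv=cv2.cvtColor(I,cv2.COLOR_RGB2HSV)
    m=cv2.inRange(hsv,(0,60,20),(22,255,160));
    def blob(a,b,c,e,m):
        mm=np.zeros_like(m);mm[b:e,a:c]=m[b:e,a:c];nl,l,s,cc=cv2.connectedComponentsWithStats(mm);i=1+np.argmax(s[1:,4]);return l==i,s[i]
    B,s=blob(a,b,c,e,m);v,u=np.nonzero(B);q=P[B];print(n,"handle",s,np.nanmedian(q,0))
    L=cv2.fitLine(np.stack([u,v],1).astype(np.float32),2,0,.01,.01).ravel();t=(u-L[2])*L[0]+(v-L[3])*L[1]
    E=[L[2:]+L[:2]*x for x in(t.min(),t.max())];ends[n]=E;print(E)
    o=q[np.isfinite(q[:,2])];cc=np.median(o,0);w=np.linalg.svd(o[np.linalg.norm(o-cc,axis=1)<60]-cc)[2][0];print("dir",w,"ext",np.ptp((o-cc)@w))
    B,s=blob(ra,rb,rc,re,cv2.inRange(hsv,(8,90,30),(28,255,255)));v,u=np.nonzero(B)
    ring[n]=((u.min()+u.max())/2,(v.min()+v.max())/2);print("ring",s,ring[n],np.nanmedian(P[B],0))
print(tri(ray("scene",*ring["scene"]),ray("side",*ring["side"])))
for i in(0,1): print("end",[tri(ray("scene",*ends["scene"][i]),ray("side",*ends["side"][j])) for j in(0,1)])
E
```

```text
scene handle [301 190  22   8  70] [ 539.76825263 -101.04606986   94.30600052]
[array([301.0015596 , 196.00577048]), array([321.8313627 , 190.37604715])]
dir [0.95815577 0.03170563 0.28448598] ext 80.29318697181196
ring [280 203   3   3   3] (np.float64(281.0), np.float64(204.0)) [664.38662724 -72.90553831 141.57785246]
side handle [332 209  30  18 181] [ 525.75336395 -105.39000525   88.65418563]
[array([332.03654665, 209.92911537]), array([360.26610313, 224.48388318])]
dir [-0.95507811 -0.04389495 -0.29308539] ext 84.49341737573955
ring [292 189   7   4  10] (np.float64(295.0), np.float64(190.5)) [662.92710908 -77.80963896 158.42869339]
(array([665.00698739, -73.95765544, 149.78079814]), np.float64(13.684590263252888))
end [(array([ 569.33607218, -105.65124257,   99.0502558 ]), np.float64(1.7330759389159387)), (array([ 505.42250736, -171.38169698,   22.2554068 ]), np.float64(11.758826410681378))]
end [(array([550.46844945, -53.56484148, 141.46577597]), np.float64(13.3113168094585)), (array([ 488.68646364, -110.13432739,   73.56873668]), np.float64(1.8425852662508926))]
```

View pics/w0.png

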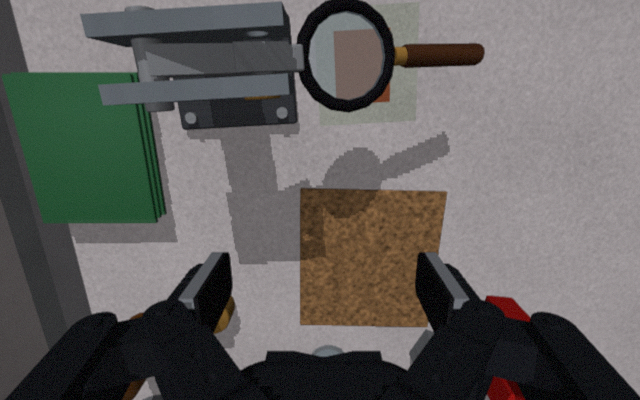

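The wrist view shows the stand from above, with the handle from (407,55) to (484,55) and the mat at (373,257). Sag is about 0.295 rad, the grip point is near (528,-107,86), and stand yaw is about 2.5°. I'll turn the tool 87.5° and go down 50 mm.

Request:
servo_tool(motion=[{"travel": [0, 0, 0.02], "rot": [0, 0, 0.0195], "hand": 1}, {"travel": [0, 0, 0.02], "rot": [0, 0, 0.0195], "hand": 1}, {"travel": [0, 0, 0.02], "rot": [0, 0, 0.0195], "hand": 1}, {"travel": [0, 0, 0.02], "rot": [0, 0, 0.0195], "hand": 1}, {"travel": [0, 0, 0.02], "rot": [0, 0, 0.0195], "hand": 1}, {"travel": [0, 0, 0.02], "rot": [0, 0, 0.0195], "hand": 1}, {"travel": [0, 0, 0.02], "rot": [0, 0, 0.0195], "hand": 1}, {"travel": [0, 0, 0.02], "rot": [0, 0, 0.0195], "hand": 1}, {"travel": [0, 0, 0.02], "rot": [0, 0, 0.0195], "hand": 1}, {"travel": [0, 0, 0.02], "rot": [0, 0, 0.0195], "hand": 1}])

```text
clock: 0.98
position: [624.7, 0.0, 180.6]
ee_rot: [-0.169, 0.986, 0.0, -0.0]
contact_force: [-0.8, -0.3, 0.3]
gripper_width: 85.4
grasp_force: 0.0
```

Request:
servo_tool(motion=[{"travel": [0, 0, 0], "rot": [0, 0, 0.016], "hand": 1}, {"travel": [0, 0, 0], "rot": [0, 0, 0.016], "hand": 1}, {"travel": [0, 0, 0], "rot": [0, 0, 0.016], "hand": 1}, {"travel": [0, 0, 0], "rot": [0, 0, 0], "hand": 1}])

```text
clock: 1.32
position: [624.7, 0.0, 180.8]
ee_rot: [-0.021, 1.0, -0.0, -0.0]
contact_force: [-0.9, 0.2, 0.3]
gripper_width: 85.6
grasp_force: 0.0
```

```bash
cat >> h.py <<'E'
def go(target,st=None):
    st=st or sensors.read_state();R=Ro.from_quat(st["ee_rot"]).as_matrix()
    print("t",round(st["clock"],2),"pos",st["position"].round(1),"F",st["contact_force"].round(1),"w",round(st["gripper_width"],1),"gf",round(st["grasp_force"],1))
    print("tool x",R[:,0].round(3),"y",R[:,1].round(3),"z",R[:,2].round(3),"j",st["joints"].round(2))
    if target is not None: print("travel",((R.T@(np.array(target)-st["position"]))/250).round(4))
E
python3 -c "
from h import *
go([528,-107,150])"
```

```text
t 1.32 pos [624.7   0.  180.8] F [-0.9  0.2  0.3] w 85.6 gf 0.0
tool x [-0.999 -0.042  0.001] y [-0.042  0.999 -0.   ] z [-0.001 -0.    -1.   ] j [ 0.26  0.42 -0.06 -0.   -1.08 -1.79]
travel [ 0.4046 -0.4113  0.1237]
```

Request:
servo_tool(motion=[{"travel": [0.081, -0.082, 0], "rot": [0, 0, 0], "hand": 1}, {"travel": [0.081, -0.082, 0], "rot": [0, 0, 0], "hand": 1}, {"travel": [0.081, -0.082, 0], "rot": [0, 0, 0], "hand": 1}, {"travel": [0.081, -0.082, 0], "rot": [0, 0, 0], "hand": 1}, {"travel": [0.081, -0.083, 0], "rot": [0, 0, 0], "hand": 1}, {"travel": [0, 0, 0], "rot": [0, 0, 0], "hand": 1}])

```text
clock: 1.82
position: [524.6, -109.5, 181.2]
ee_rot: [-0.022, 1.0, 0.0, -0.001]
contact_force: [-0.7, -0.3, -0.2]
gripper_width: 85.6
grasp_force: 0.0
```

```bash
python3 - <<'E'
from h import *
st=sensors.read_state();im,d=get_image("wrist");cv2.imwrite("pics/w1.png",im[:,:,::-1])
P=cloud("wrist",d,st);hsv=cv2.cvtColor(im,cv2.COLOR_RGB2HSV)
m=(cv2.inRange(hsv,(3,70,20),(20,255,200))>0)&(P[...,2]>50)&(P[...,2]<130)&(np.abs(P[...,1]+107)<30)
q=P[m];print(m.sum(),q.mean(0),q.min(0),q.max(0))
for a in range(480,580,15):
    s=q[np.abs(q[:,0]-a)<6]
    if len(s): print(a,s[:,1].min().round(1),s[:,1].max().round(1),s[:,2].max().round(1),np.median(s[:,1]).round(1))
go([528,-107,72],st)
E
```

```text
2229 [ 525.94797055 -107.93205047   91.37910288] [ 486.02299602 -135.97659061   75.12072113] [591.79002371 -77.98104745 110.66108311]
495 -117.8 -101.7 86.0 -109.7
510 -117.3 -100.2 91.9 -109.1
525 -116.6 -98.7 95.9 -107.8
540 -116.0 -98.1 100.9 -107.1
555 -114.5 -97.6 103.4 -106.2
570 -112.3 -98.8 104.3 -106.7
t 1.82 pos [ 524.6 -109.5  181.2] F [-0.7 -0.3 -0.2] w 85.6 gf 0.0
tool x [-0.999 -0.043  0.003] y [-0.043  0.999  0.   ] z [-0.003  0.    -1.   ] j [ 0.1   0.28 -0.28 -0.   -1.01 -1.62]
travel [-0.0152  0.0093  0.4369]
```

View pics/w1.png

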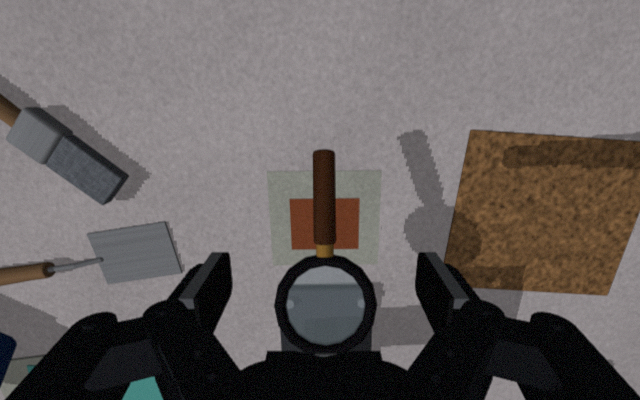

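The handle is centred between the fingers, from (324,150) to (325,243). Next I descend and grip.

Request:
servo_tool(motion=[{"travel": [-0.004, 0.007, 0.09], "rot": [0, 0, 0], "hand": 1}, {"travel": [0, 0, 0.09], "rot": [0, 0, 0], "hand": 1}, {"travel": [0, 0, 0.09], "rot": [0, 0, 0], "hand": 1}, {"travel": [0, 0, 0.09], "rot": [0, 0, 0], "hand": 1}, {"travel": [0, 0, 0.075], "rot": [0, 0, 0], "hand": 1}, {"travel": [0, 0, 0], "rot": [0, 0, 0], "hand": 0}, {"travel": [0, 0, 0], "rot": [0, 0, 0], "hand": 0}, {"travel": [0, 0, 0], "rot": [0, 0, 0], "hand": 0}, {"travel": [0, 0, 0], "rot": [0, 0, 0], "hand": 0}, {"travel": [0, 0, 0], "rot": [0, 0, 0], "hand": 0}])

```text
clock: 2.7
position: [530.3, -105.1, 73.9]
ee_rot: [-0.022, 1.0, 0.0, 0.001]
contact_force: [0.0, 0.0, 0.8]
gripper_width: 25.7
grasp_force: 0.1
```

Request:
servo_tool(motion=[{"travel": [0, 0, 0], "rot": [0, 0, 0], "hand": 0}, {"travel": [0, 0, 0], "rot": [0, 0, 0], "hand": 0}, {"travel": [0, 0, 0], "rot": [0, 0, 0], "hand": 0}])

```text
clock: 2.95
position: [530.5, -108.4, 74.5]
ee_rot: [-0.023, 1.0, -0.002, 0.001]
contact_force: [1.4, -13.9, 1.3]
gripper_width: 15.5
grasp_force: 58.5
```

```bash
python3 -c "
from h import *
go(None)"
```

```text
t 2.95 pos [ 530.5 -108.4   74.5] F [  1.4 -13.9   1.3] w 15.5 gf 58.5
tool x [-0.999 -0.046 -0.003] y [-0.046  0.999 -0.004] z [ 0.003 -0.004 -1.   ] j [ 0.1   0.41 -0.4   0.01 -0.75 -1.63]
```

Request:
servo_tool(motion=[{"travel": [0.011, 0, -0.0305], "rot": [0, 0.0059, 0], "hand": 0}, {"travel": [0.011, 0, -0.0305], "rot": [0, 0.0059, 0], "hand": 0}, {"travel": [0.011, 0, -0.0305], "rot": [0, 0.0059, 0], "hand": 0}, {"travel": [0.011, 0, -0.0305], "rot": [0, 0.0059, 0], "hand": 0}, {"travel": [0.011, 0, -0.0305], "rot": [0, 0.0059, 0], "hand": 0}, {"travel": [0.011, 0, -0.0305], "rot": [0, 0.0059, 0], "hand": 0}, {"travel": [0.011, 0, -0.0305], "rot": [0, 0.0059, 0], "hand": 0}, {"travel": [0.011, 0, -0.0305], "rot": [0, 0.0059, 0], "hand": 0}, {"travel": [0, 0, 0], "rot": [0, 0, 0], "hand": 0}, {"travel": [0, 0, 0], "rot": [0, 0, 0], "hand": 0}])

```text
clock: 3.78
position: [517.4, -109.2, 137.7]
ee_rot: [-0.022, 0.989, -0.006, -0.146]
contact_force: [1.6, -10.7, 0.9]
gripper_width: 16.2
grasp_force: 59.2
```

```bash
cat > lens.py <<'E'
from h import *
st=sensors.read_state();go(None,st)
im,d=get_image("wrist");P=cloud("wrist",d,st);hsv=cv2.cvtColor(im,cv2.COLOR_RGB2HSV)
m=(cv2.inRange(hsv,(3,70,20),(20,255,200))>0)&(P[...,2]>60)&(np.abs(P[...,1]+107)<12)&(P[...,0]<570)
q=P[m];print(len(q))
if len(q)>50:
    xs=np.arange(480,560,5);t=[(a,q[np.abs(q[:,0]-a)<3][:,2].max(),np.median(q[np.abs(q[:,0]-a)<3][:,1])) for a in xs if (np.abs(q[:,0]-a)<3).sum()>8]
    t=np.array(t);f=np.polyfit(t[:,0],t[:,1],1);print(t.round(1)[::3],"slope",np.arctan(f[0]),"yaw",np.polyfit(t[:,0],t[:,2],1)[0])
for n,(a,b,c,e) in(("scene",(280,150,345,215)),("side",(310,175,385,240))):
    I,D=get_image(n);Q=cloud(n,D);h=cv2.cvtColor(I,cv2.COLOR_RGB2HSV);k=(cv2.inRange(h,(0,60,20),(22,255,160))>0)&(Q[...,2]>60)&(np.abs(Q[...,1]+105)<20)
    kk=np.zeros_like(k);kk[b:e,a:c]=k[b:e,a:c];q=Q[kk]
    c0=np.median(q,0);w=np.linalg.svd(q-c0)[2][0];print(n,len(q),c0,w*np.sign(w[0]))
    np.savez(n+"1.npz",im=I,d=D)
E
python3 lens.py
```

```text
t 3.78 pos [ 517.4 -109.2  137.7] F [  1.6 -10.7   0.9] w 16.2 gf 59.2
tool x [-0.957 -0.042  0.288] y [-0.046  0.999 -0.005] z [-0.288 -0.018 -0.958] j [ 0.09  0.45 -0.16 -0.01 -1.25 -1.62]
6055
[[ 480.   157.5 -110.5]
 [ 495.   157.8 -109.6]
 [ 510.   157.5 -108.4]
 [ 525.   213.6 -107.6]
 [ 540.   158.9 -107. ]
 [ 555.   156.6 -106.7]] slope 0.2113406893178135 yaw 0.05581184676961663
scene 42 [ 550.10546917 -100.97923179  153.28043587] [ 0.9900261   0.0453374  -0.13338978]
side 111 [ 496.71145649 -105.67662383  152.40418568] [ 0.99479827  0.09796122 -0.02792844]
```

Request:
servo_tool(motion=[{"travel": [0, 0, 0], "rot": [0, 0, 0], "hand": 1}, {"travel": [0, 0, 0], "rot": [0, 0, 0], "hand": 1}, {"travel": [0, 0, 0], "rot": [0, 0, 0], "hand": 1}, {"travel": [0, 0, 0], "rot": [0, 0, 0], "hand": 1}, {"travel": [0, 0, 0], "rot": [0, 0, 0], "hand": 1}, {"travel": [0, 0, 0], "rot": [0, 0, 0], "hand": 1}, {"travel": [0, 0, -0.06], "rot": [0, 0, 0], "hand": 1}, {"travel": [0, 0, -0.1], "rot": [0, 0, 0], "hand": 1}, {"travel": [0, 0, -0.12], "rot": [0, 0, 0], "hand": 1}, {"travel": [0, 0, -0.12], "rot": [0, -0.015, 0], "hand": 1}])

```text
clock: 4.77
position: [546.5, -104.2, 229.7]
ee_rot: [-0.022, 0.994, -0.002, -0.102]
contact_force: [1.7, 0.8, -0.6]
gripper_width: 85.5
grasp_force: 0.0
```

Request:
servo_tool(motion=[{"travel": [0.08, 0, -0.08], "rot": [0, -0.016, 0], "hand": 1}, {"travel": [0.08, 0, 0], "rot": [0, -0.016, 0], "hand": 1}, {"travel": [0, 0, 0], "rot": [0, 0, 0], "hand": 1}])

```text
clock: 5.02
position: [501.5, -106.4, 257.8]
ee_rot: [-0.022, 1.0, 0.001, -0.001]
contact_force: [-0.1, 0.5, -2.2]
gripper_width: 85.2
grasp_force: 0.0
```

```bash
sed -i 's/(P\[...,0\]<570)/(P[...,0]<570)\&(P[...,2]<190)/' lens.py; cat >> lens.py <<'E'
m=(P[...,2]>163)&(P[...,2]<178)&(P[...,0]>630)&(P[...,0]<790)&(np.abs(P[...,1]+97)<60)
q=P[m];print("forktop wrist",len(q));print(cv2.minAreaRect(q[:,:2].astype(np.float32)) if len(q)>5 else 0)
cv2.imwrite("pics/w2.png",im[:,:,::-1]);np.savez("w2.npz",im=im,d=d,P=P)
E
python3 lens.py
```

```text
t 5.02 pos [ 501.5 -106.4  257.8] F [-0.1  0.5 -2.2] w 85.2 gf 0.0
tool x [-0.999 -0.043  0.001] y [-0.043  0.999  0.002] z [-0.001  0.002 -1.   ] j [ 0.11  0.17 -0.22 -0.   -1.18 -1.63]
1872
[[ 480.   157.9 -110.5]
 [ 495.   158.  -109.6]
 [ 510.   158.  -108.6]
 [ 525.   157.7 -107.6]
 [ 540.   158.2 -107.7]
 [ 555.   156.3 -106.4]] slope -0.003307062726545538 yaw 0.05765014712721681
scene 88 [ 528.23671411 -102.21725565  153.81559001] [ 0.99876424  0.04751154 -0.01458222]
side 205 [ 516.25844568 -105.42731492  153.04315284] [0.99873273 0.04871186 0.0126529 ]
forktop wrist 276
((647.4356079101562, -100.74319458007812), (8.70401382446289, 49.729713439941406), 3.402190923690796)
```

The arm is level: slope −0.003 rad, handle axis at z≈149. Next I turn the tool back by −90° and travel beyond the pot.

Request:
servo_tool(motion=[{"travel": [0, 0, -0.01], "rot": [0, 0, -0.0195], "hand": 1}, {"travel": [0, 0, -0.01], "rot": [0, 0, -0.0195], "hand": 1}, {"travel": [0, 0, -0.01], "rot": [0, 0, -0.0195], "hand": 1}, {"travel": [0, 0, 0], "rot": [0, 0, -0.0195], "hand": 1}, {"travel": [0, 0, 0], "rot": [0, 0, -0.0195], "hand": 1}, {"travel": [0, 0, 0], "rot": [0, 0, -0.0195], "hand": 1}, {"travel": [0, 0, 0], "rot": [0, 0, -0.0195], "hand": 1}, {"travel": [0, 0, 0], "rot": [0, 0, -0.0195], "hand": 1}, {"travel": [0, 0, 0], "rot": [0, 0, -0.0195], "hand": 1}, {"travel": [0, 0, 0], "rot": [0, 0, -0.0195], "hand": 1}])

```text
clock: 6.0
position: [510.8, -105.9, 263.6]
ee_rot: [-0.595, 0.803, 0.001, -0.001]
contact_force: [-0.1, 0.3, -0.8]
gripper_width: 85.5
grasp_force: 0.0
```

Request:
servo_tool(motion=[{"travel": [0, 0, 0], "rot": [0, 0, -0.0195], "hand": 1}, {"travel": [0, 0, 0], "rot": [0, 0, -0.0195], "hand": 1}, {"travel": [0, 0, 0], "rot": [0, 0, -0.016], "hand": 1}, {"travel": [-0.15, 0, 0], "rot": [0, 0, 0], "hand": 1}, {"travel": [-0.15, 0, 0], "rot": [0, 0, 0], "hand": 1}, {"travel": [-0.15, 0, 0], "rot": [0, 0, 0], "hand": 1}, {"travel": [-0.15, 0, 0], "rot": [0, 0, 0], "hand": 1}, {"travel": [-0.15, 0, 0], "rot": [0, 0, 0], "hand": 1}, {"travel": [-0.15, 0, 0], "rot": [0, 0, 0], "hand": 1}, {"travel": [0, 0, 0], "rot": [0, 0, 0], "hand": 1}])

```text
clock: 6.83
position: [500.7, 124.5, 263.6]
ee_rot: [0.725, -0.689, -0.001, 0.0]
contact_force: [-0.2, -1.3, -0.4]
gripper_width: 85.5
grasp_force: 0.0
```

```bash
python3 - <<'E'
from h import *
st=sensors.read_state();im,d=get_image("wrist");cv2.imwrite("pics/w3.png",im[:,:,::-1]);P=cloud("wrist",d,st)
np.savez("w3.npz",P=P,im=im)
go([472,380,265],st)
m=(np.abs(P[...,0]-472)<45)&(np.abs(P[...,1]-274)<45)
for lo,hi in((72,90),(95,125),(128,150)):
    q=P[m&(P[...,2]>lo)&(P[...,2]<hi)];print(lo,len(q));
    if len(q)>5: print(q.mean(0),cv2.minAreaRect(q[:,:2].astype(np.float32)))
E
```

```text
t 6.83 pos [500.7 124.5 263.6] F [-0.2 -1.3 -0.4] w 85.5 gf 0.0
tool x [ 0.05  -0.999 -0.   ] y [-0.999 -0.05   0.002] z [-0.002  0.    -1.   ] j [ 0.56  0.18 -0.2  -0.   -1.19 -0.51]
travel [-1.0264  0.0635 -0.0052]
72 840
[467.1671506  266.48989792  78.78023336] ((466.68780517578125, 270.6868591308594), (46.73583984375, 46.68269729614258), 63.41712188720703)
95 215
[470.03737065 266.46419065 110.68504747] ((470.4533996582031, 268.24725341796875), (14.051464080810547, 8.454021453857422), 19.91755485534668)
128 129
[469.59174162 269.22171082 134.64996013] ((469.83856201171875, 270.39227294921875), (11.03657341003418, 9.145807266235352), 26.58722496032715)
```

```bash
python3 - <<'E'
from h import *
print(onplane("scene",417,298,85),onplane("scene",414,325,0),onplane("side",239,320,85),onplane("side",242,345,0))
P=np.load("w3.npz")["P"]
m=(P[...,2]>70)&(P[...,0]<430)&(P[...,1]>180)&(P[...,1]<420)
q=P[m];print("decoys",q.min(0),q.max(0))
for s in(q[q[:,1]<265],q[q[:,1]>=265]): print(len(s),s.min(0) if len(s) else 0,s.max(0) if len(s) else 0)
for n in("scene0","side0"):
    d=np.load(n+".npz")["d"];Q=cloud(n[:-1],d)
    m=(Q[...,2]>90)&(np.abs(Q[...,0]-390)<60)&(np.abs(Q[...,1]-265)<100);s=Q[m]
    print(n,[(t.mean(0).round(0),t[:,2].max()) for t in(s[s[:,1]<262],s[s[:,1]>262])])
E
```

```text
[620.323406   292.35438898  85.        ] [617.62480035 298.04578511   0.        ] [617.90713532 285.63308221  85.        ] [615.97253778 293.9126436    0.        ]
decoys [361.66958121 183.63636671  70.00628413] [403.47885222 317.81343449 136.81504259]
889 [364.12724841 183.63636671  70.03559647] [403.47885222 220.508886   135.8727081 ]
975 [361.66958121 278.3742835   70.00628413] [400.30170047 317.81343449 136.81504259]
scene0 [(array([392., 208., 135.]), np.float64(178.50163331580507)), (array([386., 305., 135.]), np.float64(179.27590425215533))]
side0 [(array([384., 208., 138.]), np.float64(180.60332161481642)), (array([378., 305., 140.]), np.float64(180.6488202557572))]
```

View pics/w3.png

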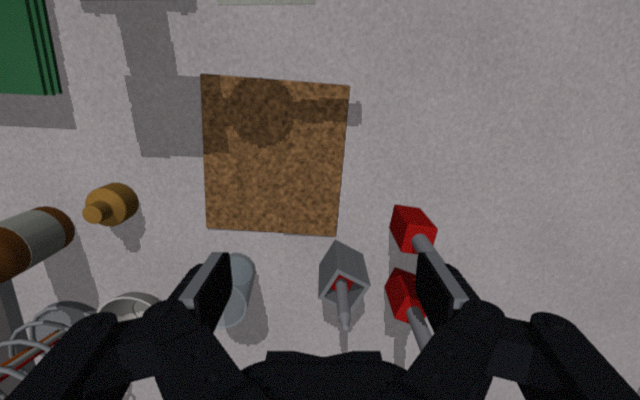

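Wrist view: pot with the pin at (343,290), decoys at (415,235) and (405,295), beaker at (238,285), mat at (278,150). I'll move past the pot, turn the tool square to its walls, then tilt.

Request:
servo_tool(motion=[{"travel": [-0.145, -0.011, 0], "rot": [0, 0, 0], "hand": 1}, {"travel": [-0.145, -0.011, 0], "rot": [0, 0, 0], "hand": 1}, {"travel": [-0.145, -0.011, 0], "rot": [0, 0, 0], "hand": 1}, {"travel": [-0.145, -0.011, 0], "rot": [0, 0, 0], "hand": 1}, {"travel": [-0.145, -0.011, 0], "rot": [0, 0, 0], "hand": 1}, {"travel": [-0.145, -0.011, 0], "rot": [0, 0, 0], "hand": 1}, {"travel": [0, 0, 0], "rot": [0, 0, 0.0164], "hand": 1}, {"travel": [0, 0, 0], "rot": [0, 0, 0.0164], "hand": 1}, {"travel": [0, 0, 0], "rot": [0, 0, 0.0164], "hand": 1}, {"travel": [0, 0, 0], "rot": [0, 0, 0.0164], "hand": 1}])

```text
clock: 7.72
position: [507.3, 336.9, 263.1]
ee_rot: [-0.563, 0.826, 0.0, -0.002]
contact_force: [-0.3, -0.5, -0.8]
gripper_width: 85.2
grasp_force: 0.0
```

Request:
servo_tool(motion=[{"travel": [0, 0, 0], "rot": [0, 0, 0.0164], "hand": 1}, {"travel": [0, 0, 0], "rot": [0, 0.0198, 0], "hand": 1}, {"travel": [0, 0, 0], "rot": [0, 0.0198, 0], "hand": 1}, {"travel": [0, 0, 0], "rot": [0, 0.0198, 0], "hand": 1}, {"travel": [0, 0, 0], "rot": [0, 0.0198, 0], "hand": 1}, {"travel": [0, 0, 0], "rot": [0, 0.0198, 0], "hand": 1}, {"travel": [0, 0, 0], "rot": [0, 0.0198, 0], "hand": 1}, {"travel": [0, 0, 0], "rot": [0, 0.0198, 0], "hand": 1}, {"travel": [0, 0, 0], "rot": [0, 0, 0], "hand": 1}, {"travel": [0, 0, 0], "rot": [0, 0, 0], "hand": 1}])

```text
clock: 8.55
position: [507.0, 337.0, 259.4]
ee_rot: [-0.473, 0.772, -0.221, -0.363]
contact_force: [0.0, -0.3, 0.3]
gripper_width: 85.3
grasp_force: 0.0
```

```bash
python3 - <<'E'
from h import *
st=sensors.read_state();im,d=get_image("wrist");cv2.imwrite("pics/w4.png",im[:,:,::-1]);P=cloud("wrist",d,st)
go([506,341,174],st);go([466.5,262.6,99.6],st)
m=(np.abs(P[...,0]-471)<45)&(np.abs(P[...,1]-272)<45)
for lo,hi in((72,90),(95,110),(110,125),(128,150)):
    q=P[m&(P[...,2]>lo)&(P[...,2]<hi)];print(lo,len(q));
    if len(q)>5: print(q.mean(0),cv2.minAreaRect(q[:,:2].astype(np.float32)))
E
```

```text
t 8.55 pos [507.  337.  259.4] F [ 0.  -0.3  0.3] w 85.3 gf 0.0
tool x [-0.288 -0.57   0.77 ] y [-0.891  0.455  0.003] z [-0.352 -0.684 -0.639] j [ 0.92  0.77  0.44  0.16 -2.1  -1.37]
travel [-0.2707  0.0096  0.2086]
t 8.55 pos [507.  337.  259.4] F [ 0.  -0.3  0.3] w 85.3 gf 0.0
tool x [-0.288 -0.57   0.77 ] y [-0.891  0.455  0.003] z [-0.352 -0.684 -0.639] j [ 0.92  0.77  0.44  0.16 -2.1  -1.37]
travel [-0.2755  0.0068  0.6688]
72 840
[468.46036106 275.57733227  79.60832488] ((466.4478454589844, 271.4711608886719), (46.96790313720703, 46.0389289855957), 63.562339782714844)
95 75
[471.37752484 277.34115221 102.34667783] ((471.1944580078125, 276.8058776855469), (4.950503349304199, 12.691462516784668), 63.84667205810547)
110 79
[471.6434375  277.2863584  117.61179761] ((470.48870849609375, 276.7158508300781), (5.189373016357422, 13.270480155944824), 70.98297119140625)
128 134
[470.19475003 274.38225886 134.79409366] ((469.8440856933594, 273.60009765625), (9.089576721191406, 11.722342491149902), 62.94724655151367)
```

Request:
servo_tool(motion=[{"travel": [-0.092, 0.0045, 0.068], "rot": [0, 0, 0], "hand": 1}, {"travel": [-0.092, 0.0045, 0.068], "rot": [0, 0, 0], "hand": 1}, {"travel": [-0.091, 0.0045, 0.068], "rot": [0, 0, 0], "hand": 1}, {"travel": [0, 0, 0.093], "rot": [0, 0, 0], "hand": 1}, {"travel": [0, 0, 0.093], "rot": [0, 0, 0], "hand": 1}, {"travel": [0, 0, 0.093], "rot": [0, 0, 0], "hand": 1}, {"travel": [0, 0, 0.093], "rot": [0, 0, 0], "hand": 1}, {"travel": [0, 0, 0.092], "rot": [0, 0, 0], "hand": 1}, {"travel": [0, 0, 0], "rot": [0, 0, 0], "hand": 1}, {"travel": [0, 0, 0], "rot": [0, 0, 0], "hand": 1}])

```text
clock: 9.43
position: [465.8, 263.2, 106.8]
ee_rot: [-0.474, 0.774, -0.219, -0.358]
contact_force: [0.1, 1.2, 0.6]
gripper_width: 85.6
grasp_force: 0.0
```

```bash
python3 -c "
from h import *
go([464.9,263.1,99.7])"
```

```text
t 9.43 pos [465.8 263.2 106.8] F [0.1 1.2 0.6] w 85.6 gf 0.0
tool x [-0.294 -0.576  0.762] y [-0.891  0.455 -0.   ] z [-0.347 -0.679 -0.647] j [ 0.9   0.77  0.02  0.15 -1.68 -1.43]
travel [-0.0203  0.0029  0.0197]
```

Request:
servo_tool(motion=[{"travel": [-0.018, 0.003, 0.016], "rot": [0, 0, 0], "hand": 1}, {"travel": [0, 0, 0], "rot": [0, 0, 0], "hand": 0}, {"travel": [0, 0, 0], "rot": [0, 0, 0], "hand": 0}, {"travel": [0, 0, 0], "rot": [0, 0, 0], "hand": 0}, {"travel": [0, 0, 0], "rot": [0, 0, 0], "hand": 0}, {"travel": [0, 0, 0], "rot": [0, 0, 0], "hand": 0}, {"travel": [0, 0, 0], "rot": [0, 0, 0], "hand": 0}, {"travel": [0, 0, 0], "rot": [0, 0, 0], "hand": 0}, {"travel": [0, 0, 0], "rot": [0, 0, 0], "hand": 0}, {"travel": [0, 0, 0], "rot": [0, 0, 0], "hand": 0}])

```text
clock: 10.27
position: [464.4, 264.1, 98.2]
ee_rot: [-0.474, 0.773, -0.22, -0.36]
contact_force: [0.5, 0.6, -1.1]
gripper_width: 12.0
grasp_force: 58.3
```

```bash
python3 -c "
from h import *
s=sensors.read_state();P=np.array(s['position'])+[0,0,120]
go(P)"
```

```text
t 10.27 pos [464.4 264.1  98.2] F [ 0.5  0.6 -1.1] w 12.0 gf 58.3
tool x [-0.292 -0.574  0.765] y [-0.891  0.454  0.001] z [-0.348 -0.681 -0.644] j [ 0.9   0.78  0.02  0.15 -1.67 -1.43]
travel [ 0.3673  0.0005 -0.3091]
```

Request:
servo_tool(motion=[{"travel": [0.06, 0, -0.05], "rot": [0, 0, 0], "hand": 0}, {"travel": [0.1, 0, -0.084], "rot": [0, 0, 0], "hand": 0}, {"travel": [0.1, 0, -0.084], "rot": [0, 0, 0], "hand": 0}, {"travel": [0.1, 0, -0.084], "rot": [0, 0, 0], "hand": 0}, {"travel": [0, 0, 0], "rot": [0, 0, 0], "hand": 0}])

```text
clock: 10.68
position: [466.5, 265.1, 221.8]
ee_rot: [-0.475, 0.775, -0.22, -0.355]
contact_force: [0.9, 1.5, -0.6]
gripper_width: 12.1
grasp_force: 58.4
```

Request:
servo_tool(motion=[{"travel": [0, 0, 0], "rot": [0, -0.01, 0], "hand": 0}, {"travel": [0, 0, 0], "rot": [0, -0.0198, 0], "hand": 0}, {"travel": [0, 0, 0], "rot": [0, -0.0198, 0], "hand": 0}, {"travel": [0, 0, 0], "rot": [0, -0.0198, 0], "hand": 0}, {"travel": [0, 0, 0], "rot": [0, -0.0198, 0], "hand": 0}, {"travel": [0, 0, 0], "rot": [0, -0.0198, 0], "hand": 0}, {"travel": [0, 0, 0], "rot": [0, -0.0198, 0], "hand": 0}, {"travel": [0, 0, 0], "rot": [0, -0.0098, 0], "hand": 0}, {"travel": [0, 0, 0], "rot": [0, 0, 0], "hand": 0}])

```text
clock: 11.43
position: [462.8, 261.4, 216.9]
ee_rot: [-0.522, 0.853, 0.001, 0.0]
contact_force: [-0.4, -0.2, -1.0]
gripper_width: 12.1
grasp_force: 58.6
```

Request:
servo_tool(motion=[{"travel": [0.05, -0.09, 0], "rot": [0, 0, 0], "hand": 0}, {"travel": [0.064, -0.111, 0], "rot": [0, 0, 0], "hand": 0}, {"travel": [0.064, -0.111, 0], "rot": [0, 0, 0], "hand": 0}, {"travel": [0.064, -0.111, 0], "rot": [0, 0, 0], "hand": 0}, {"travel": [0.064, -0.111, 0], "rot": [0, 0, 0], "hand": 0}, {"travel": [0.064, -0.111, 0], "rot": [0, 0, 0], "hand": 0}, {"travel": [0, 0, 0], "rot": [0, 0, -0.016], "hand": 0}, {"travel": [0, 0, 0], "rot": [0, 0, -0.018], "hand": 0}, {"travel": [0, 0, 0], "rot": [0, 0, -0.018], "hand": 0}, {"travel": [0, 0, 0], "rot": [0, 0, -0.018], "hand": 0}])

```text
clock: 12.27
position: [566.2, 107.9, 214.5]
ee_rot: [-0.698, 0.716, 0.001, -0.002]
contact_force: [-0.6, 0.1, -1.7]
gripper_width: 12.0
grasp_force: 58.9
```

Request:
servo_tool(motion=[{"travel": [0, 0, 0], "rot": [0, 0, -0.012], "hand": 0}, {"travel": [0, 0, 0], "rot": [0, -0.014, 0], "hand": 0}, {"travel": [0, 0, 0], "rot": [0, -0.019, 0], "hand": 0}, {"travel": [0, 0, 0], "rot": [0, -0.019, 0], "hand": 0}, {"travel": [0, 0, 0], "rot": [0, -0.019, 0], "hand": 0}, {"travel": [0, 0, 0], "rot": [0, -0.018, 0], "hand": 0}, {"travel": [0, 0, 0], "rot": [0, 0, 0], "hand": 0}])

```text
clock: 12.85
position: [566.7, 105.0, 213.3]
ee_rot: [0.692, -0.667, -0.202, -0.19]
contact_force: [0.8, 0.6, -1.9]
gripper_width: 11.7
grasp_force: 59.0
```

```bash
python3 - <<'E'
from h import *
st=sensors.read_state();go([566,103,100],st)
c=[]
for n in("scene","side"):
    im,d=get_image(n);P=cloud(n,d);h=cv2.cvtColor(im,cv2.COLOR_RGB2HSV)
    m=((cv2.inRange(h,(0,150,60),(6,255,255))|cv2.inRange(h,(172,150,60),(180,255,255)))>0)&(P[...,0]>480)&(P[...,0]<680)&(np.abs(P[...,1]-150)<100)&(P[...,2]>60)
    q=P[m];print(n,len(q),q.mean(0),q.min(0),q.max(0))
    K,R,cc=cam(n);p=R.T@(st["position"]-cc);u,v=(K@p)[:2]/p[2];u,v=int(u),int(v)
    u=min(max(u,130),509);v=min(max(v,110),289);c.append(cv2.resize(im[v-110:v+110,u-130:u+130],(400,338)))
cv2.imwrite("pics/c5.png",np.hstack(c)[:,:,::-1])
E
```

```text
t 12.85 pos [566.7 105.  213.3] F [ 0.8  0.6 -1.9] w 11.7 gf 59.0
tool x [ 0.029 -0.846 -0.533] y [-0.999 -0.038  0.006] z [-0.026  0.532 -0.846] j [ 0.14  0.35  0.01 -0.6  -1.24  0.1 ]
travel [0.2484 0.0004 0.3793]
scene 366 [573.20636403 176.64277118 220.76390312] [556.10891101 149.79175426 201.69497692] [581.84395363 202.41790282 231.23668709]
side 418 [560.27365377 176.87517717 221.40908728] [549.28673389 144.74261694 196.15524993] [576.7865008  201.19717508 233.92439032]
```

View pics/c5.png

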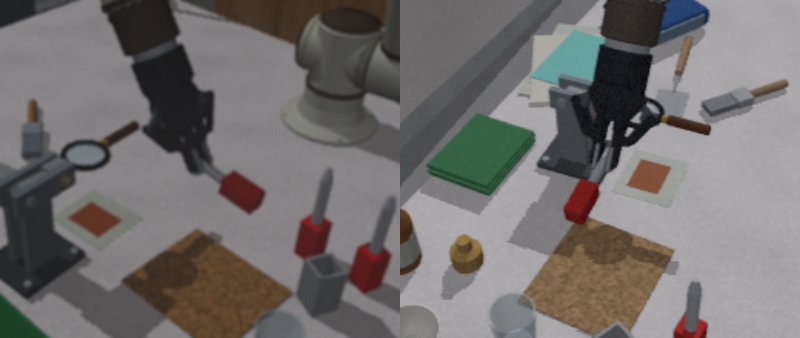

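The pin is held with its red handle towards +y, tipped slightly down, above the mat. Handle pixels are scene crop (243,190) and side crop (582,200). Next I lower it.

Request:
servo_tool(motion=[{"travel": [0.077, -0.001, 0.122], "rot": [0, 0, 0], "hand": 0}, {"travel": [0.077, -0.001, 0.122], "rot": [0, 0, 0], "hand": 0}, {"travel": [0.077, -0.001, 0.122], "rot": [0, 0, 0], "hand": 0}, {"travel": [0.077, -0.001, 0.122], "rot": [0, 0, 0], "hand": 0}, {"travel": [0.06, -0.001, 0.096], "rot": [0, 0, 0], "hand": 0}, {"travel": [0, 0, 0], "rot": [0, 0, 0], "hand": 0}, {"travel": [0, 0, 0], "rot": [0, 0, 0], "hand": 0}])

```text
clock: 13.53
position: [566.3, 108.7, 41.9]
ee_rot: [0.695, -0.664, -0.201, -0.188]
contact_force: [1.0, 0.6, 0.1]
gripper_width: 11.8
grasp_force: 58.6
```

```bash
cat > red.py <<'E'
from h import *
st=sensors.read_state();go(None,st)
for n in("scene","side"):
    im,d=get_image(n);P=cloud(n,d);h=cv2.cvtColor(im,cv2.COLOR_RGB2HSV)
    m=((cv2.inRange(h,(0,150,50),(6,255,255))|cv2.inRange(h,(172,150,50),(180,255,255)))>0)&(P[...,0]>480)&(P[...,0]<680)&(np.abs(P[...,1]-150)<100)
    q=P[m];print(n,len(q),q.mean(0),q.min(0),q.max(0),cv2.minAreaRect(q[:,:2].astype(np.float32)))
E
python3 red.py
```

```text
t 13.53 pos [566.3 108.7  41.9] F [1.  0.6 0.1] w 11.8 gf 58.6
tool x [ 0.037 -0.848 -0.529] y [-0.999 -0.047  0.005] z [-0.029  0.528 -0.849] j [ 0.13  0.56 -0.12 -0.69 -0.97  0.34]
scene 396 [570.03597655 180.40494108  47.65018799] [515.07407437 122.1895938    3.11661574] [581.02624738 206.57691391  60.50817825] ((557.3306274414062, 159.1114501953125), (101.95864868164062, 46.901824951171875), 65.84832000732422)
side 353 [561.5439275  178.91688743  51.1641184 ] [5.49638210e+02 1.21433295e+02 3.42830419e-01] [578.87427001 204.2558041   64.40533989] ((564.6779174804688, 162.65565490722656), (27.502037048339844, 82.48065185546875), 3.595019578933716)
```

Request:
servo_tool(motion=[{"travel": [0.0095, 0, 0.0153], "rot": [0, 0, 0], "hand": 0}, {"travel": [0.0095, 0, 0.0153], "rot": [0, 0, 0], "hand": 0}, {"travel": [0.0095, 0, 0.0153], "rot": [0, 0, 0], "hand": 0}, {"travel": [0, 0, 0], "rot": [0, 0, 0], "hand": 0}])

```text
clock: 13.97
position: [566.8, 107.7, 29.4]
ee_rot: [0.694, -0.665, -0.2, -0.19]
contact_force: [1.1, -0.0, -0.5]
gripper_width: 11.7
grasp_force: 58.7
```

Request:
servo_tool(motion=[{"travel": [0.0065, 0, 0.01], "rot": [0, 0, 0], "hand": 0}, {"travel": [0, 0, 0], "rot": [0, 0, 0], "hand": 0}])

```text
clock: 14.13
position: [566.9, 107.5, 26.2]
ee_rot: [0.694, -0.665, -0.2, -0.19]
contact_force: [-0.4, -0.2, -2.2]
gripper_width: 11.7
grasp_force: 58.7
```

```bash
python3 red.py
```

```text
t 14.13 pos [566.9 107.5  26.2] F [-0.4 -0.2 -2.2] w 11.7 gf 58.7
tool x [ 0.036 -0.847 -0.53 ] y [-0.999 -0.044  0.002] z [-0.025  0.53  -0.848] j [ 0.12  0.58 -0.13 -0.71 -0.95  0.37]
scene 395 [570.87069374 179.19086555  32.40992795] [522.59016292 135.00594859   2.30053988] [581.85372008 205.94029535  44.28466224] ((563.6610717773438, 175.1417999267578), (60.529876708984375, 58.756404876708984), 39.20658874511719)
side 344 [561.05635488 177.6881181   34.5170798 ] [548.88699346 122.39894041   2.33526374] [577.20368379 203.02582832  46.43922151] ((563.9053344726562, 162.51126098632812), (27.686649322509766, 80.30390930175781), 2.0458478927612305)
```

Request:
servo_tool(motion=[{"travel": [0.0085, 0, 0.0135], "rot": [0, 0, 0], "hand": 0}, {"travel": [0, 0, 0], "rot": [0, 0, 0], "hand": 0}, {"travel": [0, 0, 0], "rot": [0, 0, 0], "hand": 0}])

```text
clock: 14.48
position: [567.0, 107.6, 22.4]
ee_rot: [0.694, -0.665, -0.2, -0.19]
contact_force: [-0.3, -0.1, -1.1]
gripper_width: 11.7
grasp_force: 58.7
```

Request:
servo_tool(motion=[{"travel": [0.005, 0, 0.008], "rot": [0, 0, 0], "hand": 0}, {"travel": [0, 0, 0], "rot": [0, 0, 0], "hand": 0}])

```text
clock: 14.65
position: [567.4, 107.6, 20.4]
ee_rot: [0.694, -0.665, -0.2, -0.191]
contact_force: [0.0, 0.1, 2.3]
gripper_width: 12.1
grasp_force: 58.9
```

Contact is felt, so I release and back off along the tool.

Request:
servo_tool(motion=[{"travel": [0, 0, 0], "rot": [0, 0, 0], "hand": 1}, {"travel": [0, 0, 0], "rot": [0, 0, 0], "hand": 1}, {"travel": [0, 0, 0], "rot": [0, 0, 0], "hand": 1}, {"travel": [0, 0, 0], "rot": [0, 0, 0], "hand": 1}, {"travel": [0, 0, 0], "rot": [0, 0, 0], "hand": 1}, {"travel": [0, 0, 0], "rot": [0, 0, 0], "hand": 1}, {"travel": [0, 0, -0.08], "rot": [0, 0, 0], "hand": 1}, {"travel": [0, 0, -0.15], "rot": [0, 0, 0], "hand": 1}, {"travel": [0, 0, -0.15], "rot": [0, 0, 0], "hand": 1}, {"travel": [0, 0, -0.15], "rot": [0, 0, 0], "hand": 1}])

```text
clock: 15.48
position: [569.9, 36.8, 133.6]
ee_rot: [0.694, -0.665, -0.2, -0.19]
contact_force: [0.6, 0.5, -0.2]
gripper_width: 85.4
grasp_force: 0.0
```

Request:
servo_tool(motion=[{"travel": [0, 0, 0], "rot": [0, 0.0178, 0], "hand": 1}, {"travel": [0, 0, 0], "rot": [0, 0.0178, 0], "hand": 1}, {"travel": [0, 0, 0], "rot": [0, 0.0178, 0], "hand": 1}, {"travel": [0, 0, 0], "rot": [0, 0.0178, 0], "hand": 1}, {"travel": [0, 0, 0], "rot": [0, 0.0178, 0], "hand": 1}, {"travel": [0, 0, 0], "rot": [0, 0, 0], "hand": 1}])

```text
clock: 15.98
position: [569.4, 40.0, 132.4]
ee_rot: [0.725, -0.689, 0.001, 0.002]
contact_force: [-0.5, -0.9, 0.2]
gripper_width: 85.5
grasp_force: 0.0
```

```bash
cat > pin.py <<'E'
from h import *
st=sensors.read_state();go(None,st);im,d=get_image("wrist");cv2.imwrite("pics/w6.png",im[:,:,::-1])
np.savez("w6.npz",im=im,d=d)
P=cloud("wrist",d,st);h=cv2.cvtColor(im,cv2.COLOR_RGB2HSV)
m=((cv2.inRange(h,(0,150,40),(7,255,255))|cv2.inRange(h,(172,150,40),(180,255,255)))>0)&(np.abs(P[...,0]-567)<90)&(np.abs(P[...,1]-140)<100)
q=P[m];print("all red",len(q),q.mean(0))
t=q[q[:,2]>np.percentile(q[:,2],95)-4];print("top",np.median(t,0),cv2.minAreaRect(t[:,:2].astype(np.float32)))
s=P[(h[...,1]<60)&(P[...,2]>10)&(P[...,2]<35)&(np.abs(P[...,0]-567)<60)&(np.abs(P[...,1]-115)<60)]
if len(s)>20:
    f=np.polyfit(s[:,1],s[:,0],1);print("shank",len(s),s.mean(0),s[:,1].min(),s[:,1].max(),"dx/dy",f[0])
    for a in range(60,160,15):
        w=s[np.abs(s[:,1]-a)<5]
        if len(w): print(a,np.median(w[:,0]).round(1),w[:,2].max().round(1))
E
python3 pin.py; python3 red.py
```

```text
t 15.98 pos [569.4  40.  132.4] F [-0.5 -0.9  0.2] w 85.5 gf 0.0
tool x [ 0.051 -0.999  0.005] y [-0.999 -0.051  0.002] z [-0.001 -0.005 -1.   ] j [ 0.36  0.38 -0.26  0.01 -0.93 -0.31]
all red 1730 [563.04824885 167.30186141  30.58579085]
top [563.11485025 170.01260385  31.95573567] ((547.719970703125, 122.03253173828125), (162.664306640625, 42.09494400024414), 73.14987182617188)
shank 1182 [565.26476151 105.06315806  23.33617565] 65.5392999822204 146.29476186423705 dx/dy -0.0358983272159238
75 566.6 26.7
90 565.7 26.3
105 565.3 26.4
120 564.5 26.6
135 564.0 26.3
150 565.2 25.2
t 16.03 pos [569.2  39.5 132.2] F [-0.2  0.9 -0.4] w 85.0 gf 0.0
tool x [ 0.049 -0.999  0.001] y [-0.999 -0.049  0.003] z [-0.003 -0.001 -1.   ] j [ 0.35  0.38 -0.26 -0.   -0.93 -0.3 ]
scene 390 [570.84611629 177.87199771  25.15638544] [528.26259741 130.85024086   1.32719885] [581.93628018 204.00452458  35.17104941] ((555.1533813476562, 167.4025115966797), (73.28673553466797, 53.542152404785156), 89.63516235351562)
side 337 [561.24622203 177.1157957   26.85240899] [548.75303213 145.24225753   1.98168132] [578.39644431 200.90547496  36.67198439] ((563.589599609375, 172.7138214111328), (27.63666343688965, 55.960296630859375), 3.0542550086975098)
```

The pin lies flat and level: handle top at z=32, shank top level at 26.4, yaw about 2.5–3°. Next I take it by the handle.

Request:
servo_tool(motion=[{"travel": [-0.1335, 0, 0.032], "rot": [0, 0, 0], "hand": 1}, {"travel": [-0.1335, 0, 0.032], "rot": [0, 0, 0], "hand": 1}, {"travel": [-0.1335, 0, 0.032], "rot": [0, 0, 0], "hand": 1}, {"travel": [-0.1335, 0, 0.032], "rot": [0, 0, 0], "hand": 1}, {"travel": [0, 0, 0.09], "rot": [0, 0, 0], "hand": 1}, {"travel": [0, 0, 0.09], "rot": [0, 0, 0], "hand": 1}, {"travel": [0, 0, 0.09], "rot": [0, 0, 0], "hand": 1}, {"travel": [0, 0, 0.06], "rot": [0, 0, 0], "hand": 1}, {"travel": [0, 0, 0], "rot": [0, 0, 0], "hand": 1}, {"travel": [0, 0, 0], "rot": [0, 0, 0], "hand": 1}])

```text
clock: 16.97
position: [564.7, 169.6, 17.6]
ee_rot: [0.722, -0.692, -0.001, 0.001]
contact_force: [0.3, -0.2, 0.7]
gripper_width: 85.2
grasp_force: 0.0
```

```bash
python3 -c "
from h import *
go([563.2,173,9])"
```

```text
t 16.97 pos [564.7 169.6  17.6] F [ 0.3 -0.2  0.7] w 85.2 gf 0.0
tool x [ 0.042 -0.999  0.   ] y [-0.999 -0.042  0.003] z [-0.003 -0.    -1.   ] j [ 0.57  0.56 -0.32 -0.   -0.7  -0.52]
travel [-0.0137  0.0054  0.0342]
```

Request:
servo_tool(motion=[{"travel": [-0.014, 0.0055, 0.033], "rot": [0, 0, 0], "hand": 1}, {"travel": [0, 0, 0], "rot": [0, 0, 0], "hand": 0}, {"travel": [0, 0, 0], "rot": [0, 0, 0], "hand": 0}, {"travel": [0, 0, 0], "rot": [0, 0, 0], "hand": 0}, {"travel": [0, 0, 0], "rot": [0, 0, 0], "hand": 0}, {"travel": [0, 0, 0], "rot": [0, 0, 0], "hand": 0}, {"travel": [0, 0, 0], "rot": [0, 0, 0], "hand": 0}, {"travel": [0, 0, 0], "rot": [0, 0, 0], "hand": 0}, {"travel": [0, 0, 0], "rot": [0, 0, 0], "hand": 0}])

```text
clock: 17.72
position: [563.5, 174.7, 10.7]
ee_rot: [0.723, -0.691, -0.0, -0.0]
contact_force: [0.0, 0.8, 6.1]
gripper_width: 26.6
grasp_force: 60.1
```

Request:
servo_tool(motion=[{"travel": [0, 0, -0.04], "rot": [0, 0, 0], "hand": 0}, {"travel": [0, 0, -0.12], "rot": [0, 0, 0], "hand": 0}, {"travel": [0, 0, -0.15], "rot": [0, 0, 0], "hand": 0}, {"travel": [0, 0, -0.15], "rot": [0, 0, 0], "hand": 0}, {"travel": [0, 0, -0.08], "rot": [0, 0, 0], "hand": 0}, {"travel": [0, 0, 0], "rot": [0, 0, 0], "hand": 0}, {"travel": [0, 0, 0], "rot": [0, 0, 0], "hand": 0}])

```text
clock: 18.3
position: [562.8, 174.4, 145.9]
ee_rot: [0.722, -0.692, -0.001, -0.001]
contact_force: [-0.1, 0.3, -1.8]
gripper_width: 26.7
grasp_force: 59.4
```

```bash
cat > fit.py <<'E'
# pin pose (wrist, scene, side clouds) and stand/ring geometry
from h import *
st=sensors.read_state();go(None,st);T=st["position"]
for n in("wrist","scene","side"):
    im,d=get_image(n);P=cloud(n,d,st);h=cv2.cvtColor(im,cv2.COLOR_RGB2HSV);Q=P-T
    red=((cv2.inRange(h,(0,150,40),(7,255,255))|cv2.inRange(h,(172,150,40),(180,255,255)))>0)
    r=Q[red&(np.abs(Q[...,0])<30)&(np.abs(Q[...,1])<45)&(np.abs(Q[...,2])<45)]
    if len(r)>10: print(n,"red rel",len(r),r.min(0).round(1),r.max(0).round(1))
    k=(h[...,1]<60)&(np.abs(Q[...,0])<20)&(Q[...,1]<-32)&(Q[...,1]>-125)&(np.abs(Q[...,2]-9)<25)
    s=Q[k]
    for a in range(-40,-125,-12):
        w=s[np.abs(s[:,1]-a)<4]
        if len(w)>3: print("  shank",a,"x",w[:,0].min().round(1),w[:,0].max().round(1),"z",w[:,2].min().round(1),w[:,2].max().round(1))
    if len(s): print("  tip y",s[:,1].min().round(1))
    t=P[(P[...,2]>163)&(P[...,2]<177)&(P[...,0]>630)&(P[...,0]<790)&(np.abs(P[...,1]+97)<60)&(h[...,1]<90)]
    if len(t)>20: print("  forktop",len(t),np.median(t[:,2]).round(1),cv2.minAreaRect(t[:,:2].astype(np.float32)))
    b=P[(cv2.inRange(h,(8,90,30),(28,255,255))>0)&(np.abs(P[...,0]-667)<18)&(np.abs(P[...,1]+75)<10)&(np.abs(P[...,2]-150)<18)]
    if len(b)>3: print("  ring",len(b),b.mean(0).round(1),b.min(0).round(1),b.max(0).round(1))
    np.savez(f"{n}9.npz",im=im,d=d,P=P);cv2.imwrite(f"pics/{n}9.png",im[:,:,::-1])
E
python3 fit.py
```

```text
t 18.3 pos [562.8 174.4 145.9] F [-0.1  0.3 -1.8] w 26.7 gf 59.4
tool x [ 0.043 -0.999 -0.002] y [-0.999 -0.043  0.   ] z [-0.     0.002 -1.   ] j [ 0.57  0.4  -0.2  -0.   -0.97 -0.53]
wrist red rel 7540 [-16.8 -30.   -4.6] [13.4 26.2 24.5]
  shank -40 x -6.7 7.1 z 7.0 16.2
  shank -52 x -6.0 7.9 z 7.4 15.7
  shank -64 x -5.4 8.1 z 8.1 16.0
  shank -76 x -4.7 8.9 z 8.0 15.7
  shank -88 x -4.4 9.6 z 7.2 15.8
  shank -100 x -3.0 9.1 z 6.3 15.0
  shank -112 x 0.7 6.7 z 6.7 11.1
  tip y -109.1
scene red rel 176 [-16.2 -24.   -5.4] [16.3 28.8 41.6]
  shank -40 x 4.4 9.3 z 2.1 12.7
  shank -52 x -2.1 10.0 z 3.6 12.9
  shank -64 x 0.2 11.7 z 1.6 14.1
  shank -76 x -0.4 11.8 z 2.9 13.8
  shank -88 x -2.9 12.6 z 1.0 13.6
  shank -100 x 2.8 10.0 z 4.4 11.8
  tip y -108.5
  forktop 613 168.3 ((705.0599975585938, -95.59237670898438), (117.85859680175781, 53.635501861572266), 3.1364383697509766)
side red rel 143 [-17.    6.   -7.2] [10.1 24.9 20.3]
  forktop 21 169.2 ((651.9613037109375, -119.35093688964844), (10.62862777709961, 24.17978286743164), 26.013263702392578)
```

Request:
servo_tool(motion=[{"travel": [0.117, -0.023, -0.0795], "rot": [0, 0, 0], "hand": 0}, {"travel": [0.117, -0.023, -0.0795], "rot": [0, 0, 0], "hand": 0}, {"travel": [0.117, -0.023, -0.0795], "rot": [0, 0, 0], "hand": 0}, {"travel": [0.117, -0.023, -0.0795], "rot": [0, 0, 0], "hand": 0}, {"travel": [0.117, -0.023, -0.0795], "rot": [0, 0, 0], "hand": 0}, {"travel": [0.117, -0.023, -0.0795], "rot": [0, 0, 0], "hand": 0}, {"travel": [0, 0, 0], "rot": [0, 0, 0], "hand": 0}, {"travel": [0, 0, 0], "rot": [0, 0, 0], "hand": 0}, {"travel": [0, 0, 0], "rot": [0, 0, 0], "hand": 0}])

```text
clock: 19.2
position: [604.3, 0.5, 261.7]
ee_rot: [0.722, -0.692, -0.002, 0.002]
contact_force: [-0.4, 1.2, -1.8]
gripper_width: 26.7
grasp_force: 59.5
```

```bash
python3 fit.py; python3 - <<'E'
from h import *
z=np.load("wrist9.npz");im=z["im"];P=z["P"];m=(P[...,2]>164)&(P[...,2]<176)&(P[...,0]>630)&(P[...,0]<800)&(np.abs(P[...,1]+97)<50)
v,u=np.nonzero(m);print(u.min(),u.max(),v.min(),v.max())
c=im[max(v.min()-30,0):v.max()+40,max(u.min()-30,0):u.max()+100];print(c.shape,max(v.min()-30,0),max(u.min()-30,0))
cv2.imwrite("pics/c9.png",cv2.resize(c,None,fx=2.5,fy=2.5,interpolation=2)[:600,:800,::-1])
E
```

```text
t 19.2 pos [6.043e+02 5.000e-01 2.617e+02] F [-0.4  1.2 -1.8] w 26.7 gf 59.5
tool x [ 0.043 -0.999 -0.   ] y [-0.999 -0.043  0.006] z [-0.006 -0.    -1.   ] j [ 0.27  0.33  0.01 -0.   -1.25 -0.22]
wrist red rel 7561 [-16.7 -29.8  -4.9] [13.5 26.9 24.3]
  shank -40 x -6.7 7.1 z 6.8 15.8
  shank -52 x -6.0 7.9 z 6.5 15.9
  shank -64 x -5.3 8.2 z 8.3 15.6
  shank -76 x -4.6 8.9 z 8.0 16.5
  shank -88 x -4.5 9.6 z 5.7 15.7
  shank -100 x -3.0 9.1 z 6.2 14.8
  shank -112 x 0.7 6.7 z 7.0 11.1
  tip y -109.1
  forktop 9439 169.8 ((702.3695678710938, -98.41227722167969), (115.94251251220703, 50.31810760498047), 3.0789742469787598)
  ring 61 [661.1 -74.5 159.6] [651.6 -75.3 151.9] [673.3 -73.6 163.3]
scene red rel 139 [-13.1 -21.4  -1.7] [16.7 29.1 37.6]
  shank -40 x 4.4 9.8 z 2.1 11.8
  shank -52 x 7.1 12.7 z 3.2 12.8
  shank -64 x 3.2 12.3 z 1.9 14.5
  shank -76 x 1.5 12.7 z 2.2 13.2
  shank -88 x 3.4 12.0 z 1.5 13.5
  shank -100 x 1.0 10.7 z 3.8 12.5
  tip y -105.9
  forktop 617 168.2 ((704.62548828125, -95.80125427246094), (116.37101745605469, 53.828853607177734), 2.9475183486938477)
side red rel 240 [-16.9 -26.2  -5.6] [13.3 26.8 44.7]
  shank -76 x -3.1 3.2 z 7.6 14.3
  shank -88 x -2.1 8.6 z 8.3 15.8
  tip y -104.4
  forktop 292 168.8 ((717.9679565429688, -99.7310791015625), (90.2605972290039, 56.050071716308594), 3.6384334564208984)
  ring 16 [664.4 -76.3 150.6] [655.  -79.9 141.5] [674.  -73.7 161.7]
89 270 11 92
(132, 311, 3) 0 59
```

View pics/c9.png

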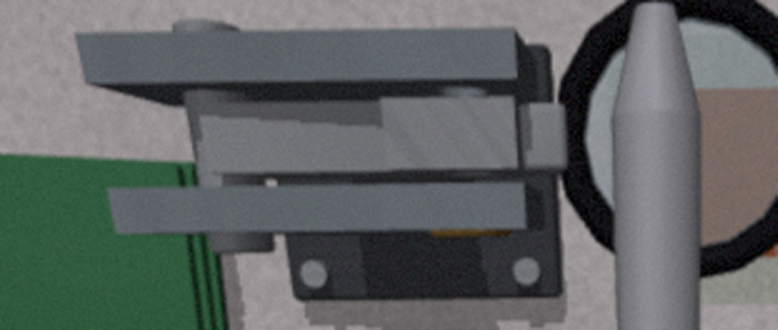

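The crop shows the fork from above: both cheeks, the tongue between them, the brass ring edge at crop (470,233), and the pin shank at right (655,200). In the wrist frame the fork top is 115.9×50.3 mm at 3.08°, so near_hole is about (663.6,-75.3,149.9). The pin axis is parallel to the hole within about 0.2°.

Request:
servo_tool(motion=[{"travel": [-0.061, -0.0753, 0], "rot": [0, 0, 0], "hand": 0}, {"travel": [-0.061, -0.0753, 0], "rot": [0, 0, 0], "hand": 0}, {"travel": [-0.061, -0.0753, 0], "rot": [0, 0, 0], "hand": 0}, {"travel": [0, 0, 0.12], "rot": [0, 0, 0], "hand": 0}, {"travel": [0, 0, 0.12], "rot": [0, 0, 0], "hand": 0}, {"travel": [0, 0, 0.12], "rot": [0, 0, 0], "hand": 0}, {"travel": [0, 0, 0.12], "rot": [0, 0, 0], "hand": 0}, {"travel": [0, 0, 0], "rot": [0, 0, 0], "hand": 0}, {"travel": [0, 0, 0], "rot": [0, 0, 0], "hand": 0}, {"travel": [0, 0, 0], "rot": [0, 0, 0], "hand": 0}])

```text
clock: 20.18
position: [660.7, 49.3, 145.6]
ee_rot: [0.723, -0.691, 0.001, -0.0]
contact_force: [-0.3, 1.0, -1.7]
gripper_width: 27.0
grasp_force: 59.5
```

```bash
python3 fit.py; python3 -c "
from h import *
go([658.8,48.7,141.7])"
```

```text
t 20.18 pos [660.7  49.3 145.6] F [-0.3  1.  -1.7] w 27.0 gf 59.5
tool x [ 0.046 -0.999  0.   ] y [-0.999 -0.046 -0.001] z [ 0.001 -0.    -1.   ] j [ 0.32  0.51 -0.01  0.   -1.05 -0.27]
wrist red rel 7549 [-16.9 -29.8  -4.5] [13.2 26.6 24.4]
  shank -40 x -6.7 7.2 z 7.6 15.9
  shank -52 x -5.9 8.0 z 6.3 15.6
  shank -64 x -5.2 8.3 z 8.1 16.0
  shank -76 x -4.5 9.0 z 8.1 16.0
  shank -88 x -4.3 9.8 z 6.6 16.0
  shank -100 x -2.8 9.3 z 6.7 14.9
  shank -112 x 0.9 6.9 z 6.8 10.8
  tip y -108.9
scene red rel 199 [-13.1 -25.8  -4.7] [16.9 29.1 37.4]
  shank -64 x 7.3 11.9 z 6.4 14.7
  shank -76 x 4.4 12.6 z 6.3 15.7
  shank -88 x 1.3 13.2 z 3.4 15.3
  shank -100 x 4.4 11.5 z 6.6 12.4
  shank -124 x -14.4 20.0 z -15.8 26.0
  tip y -124.9
  forktop 621 168.4 ((704.8455810546875, -95.67684936523438), (117.74729919433594, 55.38983917236328), 1.8340197801589966)
side red rel 212 [-16.7 -26.1  -5.9] [14.2 26.8 27.5]
  shank -64 x -4.6 3.3 z 11.7 16.4
  shank -76 x 2.8 10.1 z 13.0 15.1
  shank -124 x -15.9 15.4 z -5.7 27.4
  tip y -124.4
  forktop 263 168.4 ((679.0604248046875, -100.36845397949219), (65.58375549316406, 56.90513229370117), 4.6405487060546875)
  ring 15 [663.2 -76.7 153.4] [654.8 -79.2 140.2] [673.2 -74.6 161.2]
t 20.33 pos [660.9  49.1 146.6] F [ 0.2 -0.1 -2.2] w 27.0 gf 59.5
tool x [ 0.044 -0.999 -0.001] y [-0.999 -0.044 -0.003] z [ 0.003  0.001 -1.   ] j [ 0.32  0.51 -0.01  0.   -1.05 -0.27]
travel [0.0013 0.0084 0.0196]
```

Request:
servo_tool(motion=[{"travel": [0, 0.008, 0.0185], "rot": [0, 0, 0], "hand": 0}, {"travel": [0, 0, 0], "rot": [0, 0, 0], "hand": 0}, {"travel": [0, 0, 0], "rot": [0, 0, 0], "hand": 0}])

```text
clock: 20.58
position: [657.3, 48.5, 139.6]
ee_rot: [0.722, -0.691, -0.0, 0.0]
contact_force: [-0.3, -0.2, -1.0]
gripper_width: 26.8
grasp_force: 59.5
```

```bash
python3 - <<'E'
from h import *
A=[];Z=[];X=[]
for i in range(6):
    s=sensors.read_state();A.append(s["position"])
    im,d=get_image("wrist");P=cloud("wrist",d,s);h=cv2.cvtColor(im,cv2.COLOR_RGB2HSV);Q=P-s["position"]
    w=P[(h[...,1]<60)&(np.abs(Q[...,0])<20)&(Q[...,1]<-40)&(Q[...,1]>-90)&(np.abs(Q[...,2]-9)<25)]
    Z.append(np.percentile(w[:,2],98)-7);X.append(w[:,0].mean())
A=np.array(A);print(A.mean(0),A.std(0),"pin axis z",np.mean(Z),"x at y=TCP-65:",np.mean(X),"want x",663.6-.0537*(A[:,1].mean()-65+75.3))
go([658.8,48.7,141.7])
E
```

```text
[657.55948459  48.48029704 139.5577891 ] [0.12397828 0.02326313 0.07507125] pin axis z 147.79018595531713 x at y=TCP-65: 659.1671204518854 want x 660.4434980490586
t 20.88 pos [657.6  48.5 139.4] F [-0.6 -0.  -1.7] w 26.5 gf 59.5
tool x [ 0.044 -0.999  0.   ] y [-0.999 -0.044  0.001] z [-0.001 -0.    -1.   ] j [ 0.32  0.51 -0.02 -0.   -1.04 -0.27]
travel [-0.0006 -0.0047 -0.0093]
```

Request:
servo_tool(motion=[{"travel": [0, -0.005, -0.0083], "rot": [0, 0, 0], "hand": 0}, {"travel": [0, 0, 0], "rot": [0, 0, 0], "hand": 0}, {"travel": [0.03, -0.0003, 0], "rot": [0, 0, 0], "hand": 0}, {"travel": [0.03, -0.0003, 0], "rot": [0, 0, 0], "hand": 0}, {"travel": [0.03, -0.0003, 0], "rot": [0, 0, 0], "hand": 0}, {"travel": [0, 0, 0], "rot": [0, 0, 0], "hand": 0}, {"travel": [0, 0, 0], "rot": [0, 0, 0], "hand": 0}])

```text
clock: 21.47
position: [660.0, 25.2, 141.3]
ee_rot: [0.722, -0.692, -0.0, 0.001]
contact_force: [-0.0, 0.2, -1.5]
gripper_width: 26.7
grasp_force: 59.5
```

Request:
servo_tool(motion=[{"travel": [0.02, -0.0002, 0], "rot": [0, 0, 0], "hand": 0}, {"travel": [0.02, -0.0002, 0], "rot": [0, 0, 0], "hand": 0}, {"travel": [0, 0, 0], "rot": [0, 0, 0], "hand": 0}, {"travel": [0, 0, 0], "rot": [0, 0, 0], "hand": 0}])

```text
clock: 21.8
position: [660.7, 15.8, 141.6]
ee_rot: [0.722, -0.692, -0.0, 0.0]
contact_force: [0.4, -0.0, -0.3]
gripper_width: 26.6
grasp_force: 59.6
```

The tip is 18 mm into the hole with no force, so I carry on.

Request:
servo_tool(motion=[{"travel": [0.02, -0.0002, 0], "rot": [0, 0, 0], "hand": 0}, {"travel": [0.02, -0.0002, 0], "rot": [0, 0, 0], "hand": 0}, {"travel": [0.02, -0.0002, 0], "rot": [0, 0, 0], "hand": 0}, {"travel": [0, 0, 0], "rot": [0, 0, 0], "hand": 0}, {"travel": [0, 0, 0], "rot": [0, 0, 0], "hand": 0}])

```text
clock: 22.22
position: [661.5, 0.5, 141.5]
ee_rot: [0.722, -0.692, -0.0, 0.001]
contact_force: [-0.3, -0.7, -0.5]
gripper_width: 27.1
grasp_force: 59.6
```

Request:
servo_tool(motion=[{"travel": [0.02, -0.0002, 0], "rot": [0, 0, 0], "hand": 0}, {"travel": [0.02, -0.0002, 0], "rot": [0, 0, 0], "hand": 0}, {"travel": [0, 0, 0], "rot": [0, 0, 0], "hand": 0}, {"travel": [0, 0, 0], "rot": [0, 0, 0], "hand": 0}])

```text
clock: 22.55
position: [662.0, -9.4, 141.5]
ee_rot: [0.722, -0.692, -0.0, 0.001]
contact_force: [0.6, -1.3, 0.0]
gripper_width: 27.3
grasp_force: 59.7
```

Request:
servo_tool(motion=[{"travel": [0.02, -0.0002, 0], "rot": [0, 0, 0], "hand": 0}, {"travel": [0.02, -0.0002, 0], "rot": [0, 0, 0], "hand": 0}, {"travel": [0.02, -0.0002, 0], "rot": [0, 0, 0], "hand": 0}, {"travel": [0, 0, 0], "rot": [0, 0, 0], "hand": 0}, {"travel": [0, 0, 0], "rot": [0, 0, 0], "hand": 0}])

```text
clock: 22.97
position: [662.8, -24.6, 141.5]
ee_rot: [0.722, -0.692, -0.0, 0.001]
contact_force: [0.5, -0.5, 0.7]
gripper_width: 26.9
grasp_force: 59.8
```

Request:
servo_tool(motion=[{"travel": [0.02, -0.0002, 0], "rot": [0, 0, 0], "hand": 0}, {"travel": [0.02, -0.0002, 0], "rot": [0, 0, 0], "hand": 0}, {"travel": [0.02, -0.0002, 0], "rot": [0, 0, 0], "hand": 0}, {"travel": [0, 0, 0], "rot": [0, 0, 0], "hand": 0}, {"travel": [0, 0, 0], "rot": [0, 0, 0], "hand": 0}])

```text
clock: 23.38
position: [663.6, -39.7, 141.6]
ee_rot: [0.722, -0.692, -0.0, 0.001]
contact_force: [0.0, -2.1, 1.1]
gripper_width: 26.9
grasp_force: 59.9
```

```bash
python3 -c "
from h import *
go([663.9,-46.2,141.7])"
```

```text
t 23.38 pos [663.6 -39.7 141.6] F [ 0.  -2.1  1.1] w 26.9 gf 59.9
tool x [ 0.043 -0.999  0.001] y [-0.999 -0.043  0.001] z [-0.001 -0.001 -1.   ] j [ 0.18  0.52 -0.01  0.   -1.05 -0.14]
travel [ 0.0259  0.     -0.0006]
```

Nearly home; I press on in small steps until contact.

Request:
servo_tool(motion=[{"travel": [0.018, -0.0002, 0], "rot": [0, 0, 0], "hand": 0}, {"travel": [0, 0, 0], "rot": [0, 0, 0], "hand": 0}, {"travel": [0, 0, 0], "rot": [0, 0, 0], "hand": 0}])

```text
clock: 23.63
position: [663.9, -43.7, 141.5]
ee_rot: [0.722, -0.691, -0.0, 0.001]
contact_force: [-0.3, -1.5, 1.5]
gripper_width: 26.4
grasp_force: 60.0
```

Request:
servo_tool(motion=[{"travel": [0.008, 0, 0], "rot": [0, 0, 0], "hand": 0}, {"travel": [0, 0, 0], "rot": [0, 0, 0], "hand": 0}, {"travel": [0, 0, 0], "rot": [0, 0, 0], "hand": 0}])

```text
clock: 23.88
position: [663.9, -45.1, 141.6]
ee_rot: [0.723, -0.691, -0.0, 0.0]
contact_force: [-1.5, 0.7, 2.5]
gripper_width: 26.9
grasp_force: 60.0
```

Request:
servo_tool(motion=[{"travel": [0.006, 0, 0], "rot": [0, 0, 0], "hand": 0}, {"travel": [0, 0, 0], "rot": [0, 0, 0], "hand": 0}, {"travel": [0, 0, 0], "rot": [0, 0, 0], "hand": 0}])

```text
clock: 24.13
position: [664.0, -46.5, 141.6]
ee_rot: [0.723, -0.691, -0.0, 0.0]
contact_force: [-0.4, 3.7, 3.6]
gripper_width: 26.6
grasp_force: 60.2
```

Request:
servo_tool(motion=[{"travel": [0.004, 0, 0], "rot": [0, 0, 0], "hand": 0}, {"travel": [0, 0, 0], "rot": [0, 0, 0], "hand": 0}, {"travel": [0, 0, 0], "rot": [0, 0, 0], "hand": 0}])

```text
clock: 24.38
position: [664.0, -46.5, 141.6]
ee_rot: [0.723, -0.691, -0.001, -0.0]
contact_force: [-1.5, 5.5, 4.9]
gripper_width: 26.9
grasp_force: 60.3
```

Request:
servo_tool(motion=[{"travel": [0.004, 0, 0], "rot": [0, 0, 0], "hand": 0}, {"travel": [0, 0, 0], "rot": [0, 0, 0], "hand": 0}, {"travel": [0, 0, 0], "rot": [0, 0, 0], "hand": 0}])

```text
clock: 24.63
position: [664.0, -46.5, 141.6]
ee_rot: [0.723, -0.691, -0.001, -0.001]
contact_force: [-2.3, 7.9, 4.5]
gripper_width: 26.9
grasp_force: 60.4
```

The pin stopped at the predicted −46.5 with rising force, so it is flush. I release, rise and check.

Request:
servo_tool(motion=[{"travel": [-0.003, 0, 0], "rot": [0, 0, 0], "hand": 0}, {"travel": [0, 0, 0], "rot": [0, 0, 0], "hand": 1}, {"travel": [0, 0, 0], "rot": [0, 0, 0], "hand": 1}, {"travel": [0, 0, 0], "rot": [0, 0, 0], "hand": 1}, {"travel": [0, 0, 0], "rot": [0, 0, 0], "hand": 1}, {"travel": [0, 0, 0], "rot": [0, 0, 0], "hand": 1}, {"travel": [0, 0, 0], "rot": [0, 0, 0], "hand": 1}, {"travel": [0, 0, -0.1], "rot": [0, 0, 0], "hand": 1}, {"travel": [0, 0, -0.15], "rot": [0, 0, 0], "hand": 1}, {"travel": [0, 0, -0.15], "rot": [0, 0, 0], "hand": 1}])

```text
clock: 25.47
position: [663.3, -48.3, 241.2]
ee_rot: [0.722, -0.691, -0.002, 0.002]
contact_force: [0.7, -0.3, -0.8]
gripper_width: 85.5
grasp_force: 0.0
```

Request:
servo_tool(motion=[{"travel": [0, 0, -0.1], "rot": [0, 0, 0], "hand": 1}, {"travel": [-0.12, 0, 0], "rot": [0, 0, 0], "hand": 1}, {"travel": [-0.12, 0, 0], "rot": [0, 0, 0], "hand": 1}, {"travel": [0, 0, 0], "rot": [0, 0, 0], "hand": 1}, {"travel": [0, 0, 0], "rot": [0, 0, 0], "hand": 1}, {"travel": [0, 0, 0], "rot": [0, 0, 0], "hand": 1}])

```text
clock: 25.97
position: [661.4, 11.8, 266.2]
ee_rot: [0.723, -0.691, -0.0, 0.001]
contact_force: [0.3, -1.1, -0.8]
gripper_width: 84.9
grasp_force: 0.0
```

```bash
python3 - <<'E'
from h import *
st=sensors.read_state();go(None,st);im,d=get_image("wrist");P=cloud("wrist",d,st);h=cv2.cvtColor(im,cv2.COLOR_RGB2HSV)
red=((cv2.inRange(h,(0,150,40),(7,255,255))|cv2.inRange(h,(172,150,40),(180,255,255)))>0)
r=P[red&(P[...,2]>155)&(np.abs(P[...,0]-665)<50)&(np.abs(P[...,1]+45)<60)]
print("handle top",len(r),np.median(r,0),cv2.minAreaRect(r[:,:2].astype(np.float32)))
f=P[(P[...,2]>164)&(P[...,2]<176)&(P[...,0]>630)&(P[...,0]<800)&(np.abs(P[...,1]+97)<50)&(h[...,1]<90)]
print("fork",cv2.minAreaRect(f[:,:2].astype(np.float32)))
s=P[(h[...,1]<70)&(P[...,2]>140)&(P[...,2]<162)&(np.abs(P[...,0]-668)<15)&(P[...,1]<-127)&(P[...,1]>-170)]
print("tip",len(s), (s.mean(0),s.min(0),s.max(0)) if len(s) else "")
A,_=get_image("scene");B,_=get_image("side")
cv2.imwrite("pics/end.png",np.hstack([cv2.resize(A[160:280,210:370],(400,300)),cv2.resize(B[140:260,230:390],(400,300))])[:,:,::-1])
E
```

```text
t 25.97 pos [661.4  11.8 266.2] F [ 0.3 -1.1 -0.8] w 84.9 gf 0.0
tool x [ 0.044 -0.999  0.   ] y [-0.999 -0.044  0.002] z [-0.002 -0.    -1.   ] j [ 0.26  0.43  0.17 -0.   -1.31 -0.22]
handle top 2560 [661.82018879 -48.3453801  161.53984755] ((661.9762573242188, -46.84809112548828), (27.029970169067383, 54.11879348754883), 3.5768625736236572)
fork ((702.3995361328125, -97.7766342163086), (115.26702880859375, 49.6503791809082), 2.6462488174438477)
tip 0
```

View pics/end.png

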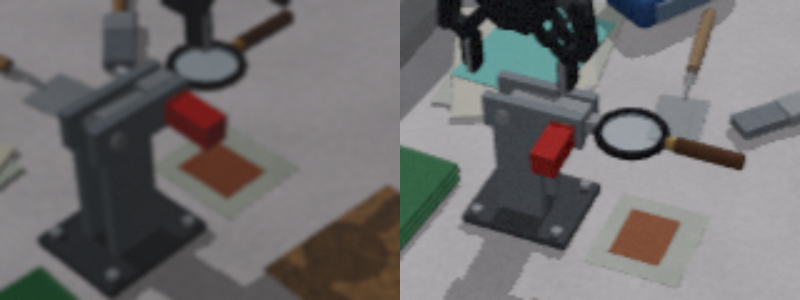

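The picture shows the arm level and the red handle flush against the brass-ringed cheek (side crop (552,148)), with the gripper clear. By measurement the shoulder is about 1 mm off the face.

```bash
python3 -c "
from bench import *
print(job_done())"
```

```text
the job is handed in; nothing more can be done
None
```

The job is handed in at about 26 s of the 72 s allowed: the arm is level, the pin was laid on the mat, taken again by its handle and pushed home until the handle was about 1 mm off the fork; I did not see the tip beyond the far cheek, and no verdict came back.

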